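# Hitch the tow handle to the case dolly

### The arm

A 6-joint arm with a two-finger parallel gripper is mounted at the origin on the work surface. World frame = base frame: x ahead of the robot, y to its left, z up, the work surface at z = 0. Lengths are in m, angles in rad, forces in N, time in s.
With the tool pointing down it reaches from about 0.375 to 0.975 m from the base axis. Payload 3.8 kg.
Tool frame: the origin (TCP) lies where the fingers leave the gripper's body, on its centre line; the fingertips stand 73 mm ahead of it and the grasp point (between the pads) lies 54 mm ahead of it; y points along the fingers, z is the direction in which the jaws open and shut, and the axes are right-handed (so a half turn about y gives the same grasp; the last joint's range is limited). The gripper opens to 85 mm and grips with 20 to 120 N. Pads are 22 mm wide; open, the fingers measure 114 mm over their backs; the gripper's body (76 mm by 85 mm) begins 54 mm behind the grasp point. The pads swing forward as they close: fully open they stand 13 mm farther back than shut.
Start: joints at [1.221, 0.264, 1.604, -0, 1.274, -0.037], TCP at [0.208, 0.642, 0.304] pointing down, gripper open.
Joint ranges: [-2.63, 2.63], [-0.94, 2.18], [0.31, 2.57], [-1.31, 4.45], [0, 2.66], [-2.55, 2.55]. Speed limits (rad/s): [2.57, 2.57, 3.14, 3.14, 3.14, 3.14].

### API

Orientations are given as [roll, pitch, yaw] about the fixed x, y, z axes, in that order (R = Rz(yaw) Ry(pitch) Rx(roll)).
In Python, from plant import read_state, read_camera, calibration, sign_off, find_in, masks_of gives the robot as it stands. The module is installed in compiled form; this text tells all that it offers.
- The arm moves only by the tool drive_tool, never from a script. Its arguments are lists of equal length, an entry for each row: "claw": the opening, from 0 (shut) to 1 (fully open); "offset": the shift along the tool's x, y, z in mm, a list of three; "turn": the turn, a rotation vector about the tool's x, y, z in units of 6 degrees (1.0 is 6 degrees), a list of three. In form: {"claw": [claw, ...], "offset": [[dx, dy, dz], ...], "turn": [[rx, ry, rz], ...]}. A call has exactly 5 rows; each row shifts and turns the pose as measured when the row begins, along the tool's axes as they then stand; what a row does not reach is not made up. A row lasts 1/12 s, in which the tool goes at most 41.7 mm and 7.16 degrees, less where a joint would pass 70% of its speed; a pose out of reach is approached as far as the arm can. A call with a gripper value outside its range is refused whole. The fingers move at their own pace and stop on an object; the grip force is fixed at half the most. Time passes only in rows, so rows that do not move let the fingers close, or fill a call up. It gives the time, the measured TCP pose, the force and the opening at its end, in the units of the state.
- read_state(): the state, without advancing time (a new reading comes with each control period).
- read_camera(name): name is "side" or "top"; returns (picture, depth): 384x512x3 uint8, red, green, blue; 384x512 float32, m along the optical axis (not along the pixel's ray), 0 where there is no reading.
- calibration(name): a dict with "camera_matrix" (3x3 intrinsics, pixels), "extrinsics" (4x4, takes a point from camera to world coordinates). Camera axes: x right, y up, looking along -z (the intrinsics and any distortion apply to the point x, -y, -z); pixel columns grow to the right and rows downward; lengths in m; the calibration is good to about 2 mm. A picture is of the moment at which its call begins. calibration takes no time and is no camera call.
- sign_off(): hands the job in, once; it reports no verdict.
Trained networks look in the newest picture that a camera, given by its name, has taken for a name from the list of things; names that differ only in an ending like _2 or _b are one class to them, and where a whole thing is asked for, a point or a joint stands for the part that bears it (a point fixed in the world has none). Each returns a list of dicts, best first, with "confidence" (0 to 1); they miss things now and then, are a little off and sometimes report something else, mostly with a low value. They report only what shows in the picture. A call takes as long as a camera call.
- find_in(camera, thing): "xy" ([column, row] as shares, 0 to 1, of the picture: columns of its width, rows of its height, amid what is visible of it).
- masks_of(camera, thing): "mask" (384x512 bool, what is visible of it) and "xy" ([column, row] as shares, 0 to 1, of the picture: columns of its width, rows of its height, amid what is visible of it).
The state is a dict: "time": time; "q": joint angles; "joint_vel": joint speeds; "joint_efforts": joint torques, N m; "tool_pos": TCP position; "orientation": TCP orientation; "contact_force": force on the tool from outside, world axes, zero at the start; "moment": the same for the moment, N m; "gripper_width": finger opening in m.
Only numpy, scipy, OpenCV 4.12 (cv2) and the standard library are available. Lean on these libraries where they do the work, as an engineer would, in place of code of your own. Each camera call takes 0.05 s, during which the arm holds its last target.

### The job

Hitch the tow handle to the dolly that carries the two aluminium cases: press its hook down over the hitch pin until the pin is fully home and the sprung latch has flipped shut beneath it, then pull the hook firmly upward against the shut latch to check that it holds. After that let the hook back down onto the pin, lower the handle's grip end gently onto the platform, not letting it fall, and let go. Neither press nor pull on the hitch with more than 25 N, and leave the other things standing where they are.

Things in the scene. Friction and masses are not known exactly. Their poses are not given: they have to be found in the camera images.
- towbar: Loose tow handle, about 0.5 kg, 330 mm long: dark steel hook head, round sloping shank, black T grip (bar of 26 mm by 124 mm along y, middle at x = -300, z = 13 mm). Lies on the platform mouth down, on the hook's two tips and the T grip. Origin: on its underside, straight below the middle of the hook's throat; +x from the grip towards the hook's nose, y across the plate, z up. Centre of mass at x = -39 mm.
- hook_head (a point): Where to hold the hook head: 36 mm above hook_seat (72 mm above the towbar's origin), right over the throat. The head is a flat plate 16 mm thick (along y), x = -24 to +20 mm; it is solid from 42 to 86 mm above the origin, its corners cut off above 72 mm (top edge x = -16 to +8 mm). The 20 mm shank leaves it at x = -24 mm, 54 mm above the origin.
- hook_seat (a point): Point of the tow handle where the pin's centre lies when fully home: 36 mm above the towbar's origin, mid-thickness. The throat is a slot 15 mm wide along x (walls at -7.5 and +7.5 mm), open downward and across y; its closed end is 6 mm above this point. From 26 to 36 mm below the point the mouth flares to 25 mm; the hook's tips end 36 mm below it.
- latch (a joint): Angle (rad) of the sprung latch: 0 shut, 1.5 swung up into the throat. A 4 mm tongue hinged on the shank side 22 mm below the seat point, across the mouth when shut. The pin pushes it up (about 6 to 12 N), the push falling away at the snap; it flips back only when the pin is within about 2 mm of home. It cannot swing outward: pulled up, the hook rises about 14 mm and the shut latch holds it.
- dolly: Low dolly with braked wheels, does not move; carries two stacked aluminium cases. Origin: on the platform below the middle of the hitch pin; +x from the pin towards the cases, y along the pin, z up. Deck from x = 97 mm, 87 mm high; cases from x = 120 mm, top 247 mm. Hitched, the tow handle points as the dolly does (x axes alike seen from above), its grip away from the cases.
- hitch_mid (a point): Middle of the hitch, 60 mm above the platform (axes: the dolly's). The pin (level, steel, 12 mm diameter, along y) lies right here, or up to 5 mm higher or lower: its bracket is clamped somewhere in its slots, so feel for it. It is firm. Cheeks 28 mm apart inside, 40 mm outside, x = -10 to +48 mm, tops 10 mm above the pin's centre; plate at x = 42 mm, 20 mm above it.
- pawn: Maple pawn, 34 mm across, 65 mm tall, standing beside the hitch; origin under its foot. Bystander.
- column: Black resin ruined column, base 56 mm square, 131 mm tall; origin under its foot. Bystander.
- shrub: Green plastic shrub cluster, about 55 mm across, 45 mm tall, standing beside the tow handle; origin under its foot. Bystander.
- jar: Small glass paint jar, 38 mm across, 50 mm tall; origin under its foot. Bystander.

How it is judged:
By the outcome, as a careful person would: the job done as asked, in the order asked, and still so for the second after the job is handed in, with the robot touching nothing.
It also fails if it takes over 72 s, if anything falls off the work surface, if the arm or the gripper's body presses on something with over 40 N, if the wrist force passes 120 N, or if a joint passes its speed limit or range.

## Working session

There is one attempt and no reset: what is moved stays moved. The work goes in short steps, Python scripts to look and compute and a tool call to move; the robot and the scene stay as the last step left them, time stands still between calls to the robot, and variables do not carry over. Pictures are saved under pics/ and viewed, and the job is handed in when it is done.

Besides the shell and the picture viewer there is one more tool, called after "Emit:" in YAML: its name, and indented under it one key for each argument. drive_tool: Moves the arm, as the interface text tells. Its arguments: {"type":"object","properties":{"claw":{"type":"array","items":{"type":"number"}},"offset":{"type":"array","items":{"type":"array","items":{"type":"number"}}},"turn":{"type":"array","items":{"type":"array","items":{"type":"number"}}}},"required":["claw","offset","turn"]}

```bash
mkdir -p pics; ls; cat > h.py <<'E'
import numpy as np, cv2
from plant import *
def cam(n,fn):
    p,d=read_camera(n); cv2.imwrite('pics/'+fn,p[:,:,::-1]); np.savez('pics/'+fn+'.npz',p=p,d=d); return p,d
def cloud(n,d):
    c=calibration(n);K=np.array(c['camera_matrix']);E=np.array(c['extrinsics'])
    h,w=d.shape;u,v=np.meshgrid(np.arange(w),np.arange(h))
    x=(u+.0-K[0,2])/K[0,0]*d;y=(v-K[1,2])/K[1,1]*d
    P=np.stack([x,-y,-d,np.ones_like(d)],-1)@E.T
    return P[...,:3]
E
python3 - <<'E'
from h import *
np.set_printoptions(precision=4,suppress=True)
print(read_state())
for n in ('side','top'):
    p,d=cam(n,n+'0.png'); print(calibration(n))
    P=cloud(n,d)
    for t in ('towbar','hook_head','hook_seat','dolly','hitch_mid','pawn','column','shrub','jar'):
        for r in find_in(n,t)[:2]:
            c,rr=int(r['xy'][0]*512),int(r['xy'][1]*384)
            print(n,t,round(r['confidence'],2),c,rr,P[rr,c])
E
```

```text
pics
{'time': 0.0, 'q': array([ 1.2211,  0.2648,  1.6054, -0.    ,  1.2737, -0.0369]), 'joint_vel': array([ 0.0016,  0.0027, -0.0008, -0.0015, -0.0008, -0.001 ]), 'joint_efforts': array([ -0.0004, -51.5115, -36.7318,   0.    ,   0.0132,  -0.    ]), 'tool_pos': array([0.2075, 0.6417, 0.3026]), 'orientation': array([-1.5731,  0.0001, -0.3128]), 'contact_force': array([0.1309, 0.6908, 0.5709]), 'moment': array([-0.0096,  0.0079, -0.0432]), 'gripper_width': 0.0853731214521099}
{'camera_matrix': array([[357.4666,   0.    , 253.883 ],
       [  0.    , 357.4666, 192.4413],
       [  0.    ,   0.    ,   1.    ]]), 'extrinsics': array([[-0.7063, -0.4011,  0.5834,  1.1229],
       [ 0.7075, -0.4278,  0.5625,  0.4325],
       [ 0.0239,  0.8101,  0.5859,  0.5863],
       [ 0.    ,  0.    ,  0.    ,  1.    ]])}
side towbar 0.66 226 151 [ 0.4943 -0.2973  0.0462]
side towbar 0.54 198 158 [ 0.5637 -0.3483  0.0271]
side hook_head 0.91 228 149 [ 0.4796 -0.3046  0.0446]
side hook_seat 0.56 226 152 [ 0.5026 -0.2877  0.0498]
side dolly 0.62 445 270 [0.7037 0.3887 0.227 ]
side hitch_mid 0.57 443 273 [0.7
[... 451 characters left out ...]
, 'extrinsics': array([[ 0.0269,  0.9951, -0.0948,  0.5003],
       [-0.999 ,  0.0233, -0.0383, -0.1076],
       [-0.0359,  0.0957,  0.9948,  1.0302],
       [ 0.    ,  0.    ,  0.    ,  1.    ]])}
top towbar 0.74 355 257 [ 0.4279 -0.324   0.0308]
top hook_head 0.83 356 253 [ 0.4389 -0.324   0.0421]
top hook_head 0.21 311 133 [ 0.7369 -0.1987  0.1007]
top hook_seat 0.64 357 256 [ 0.4308 -0.3286  0.0331]
top hitch_mid 0.95 66 186 [0.5751 0.3343 0.2474]
top column 0.76 308 132 [ 0.7448 -0.1931  0.0795]
top column 0.47 367 208 [ 0.5558 -0.3531  0.0382]
top shrub 0.89 369 209 [ 0.5529 -0.3565  0.0453]
top shrub 0.68 358 255 [ 0.4335 -0.3309  0.0345]
top jar 0.58 278 124 [ 0.7722 -0.116   0.0516]
```

```bash
python3 - <<'E'
import cv2
for n in('side','top'):
    a=cv2.imread(f'pics/{n}0.png'); cv2.imwrite(f'pics/{n}0b.png',cv2.resize(a,(800,600),interpolation=cv2.INTER_CUBIC))
E
```

```text
(no output)
```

View pics/side0.png

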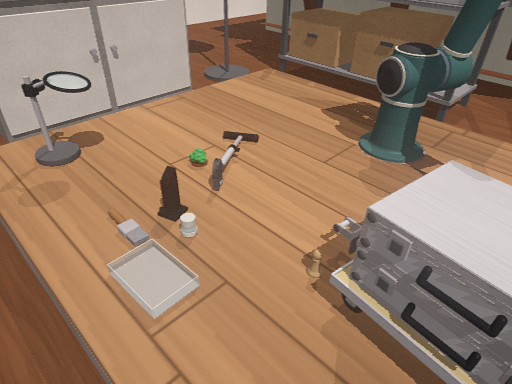

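View pics/top0.png

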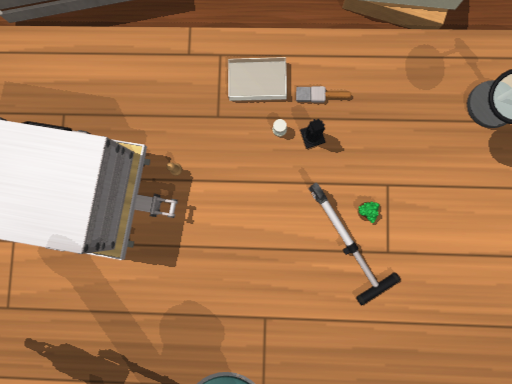

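```bash
python3 - <<'E'
import cv2,numpy as np
a=cv2.imread('pics/top0.png')
A=cv2.resize(a[165:250,110:210],(800,680),interpolation=cv2.INTER_CUBIC)[:600]
cv2.imwrite('pics/z1.png',A)
cv2.imwrite('pics/z2.png',cv2.resize(a[175:310,300:410],(480,590),interpolation=cv2.INTER_CUBIC))
s=cv2.imread('pics/side0.png')
cv2.imwrite('pics/z3.png',cv2.resize(s[205:285,300:400],(750,600),interpolation=cv2.INTER_CUBIC))
cv2.imwrite('pics/z4.png',cv2.resize(s[120:200,185:270],(630,600),interpolation=cv2.INTER_CUBIC))
E
```

```text
(no output)
```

View pics/z1.png

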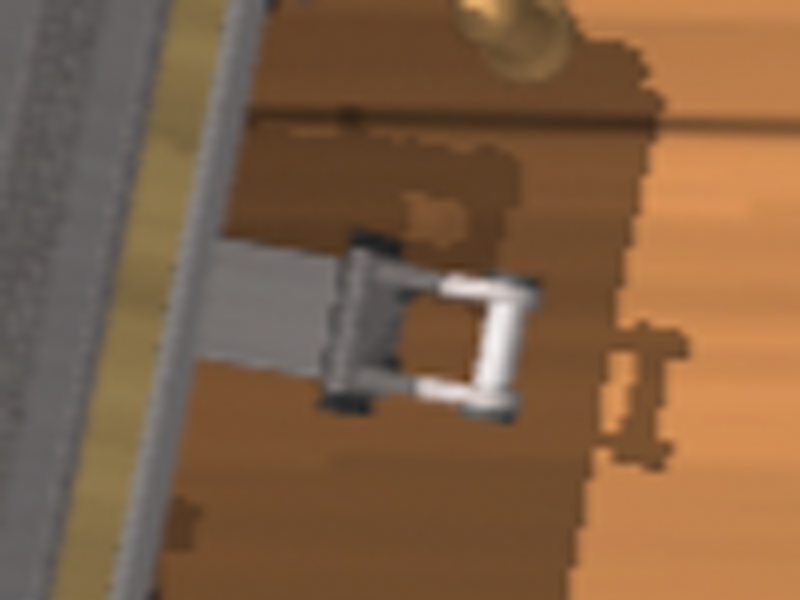

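View pics/z2.png

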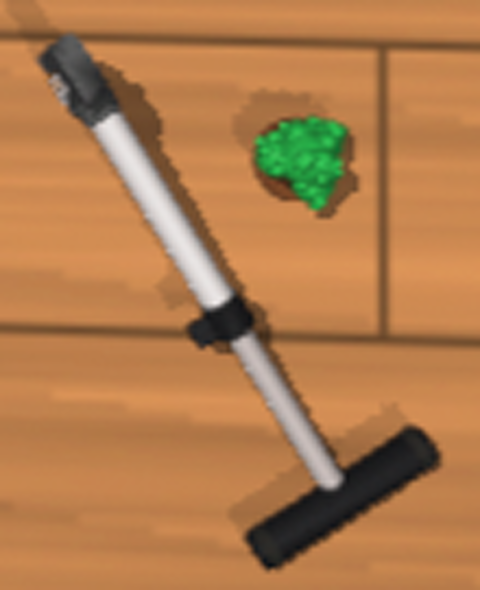

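View pics/z3.png

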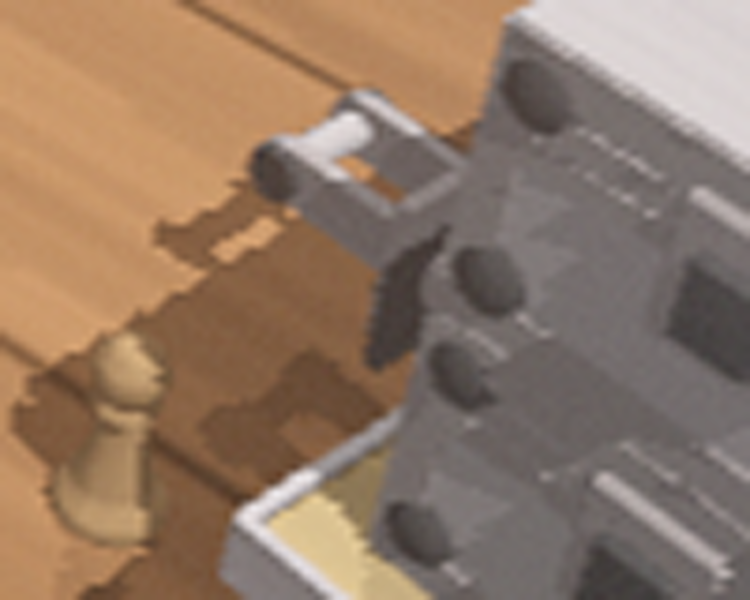

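View pics/z4.png

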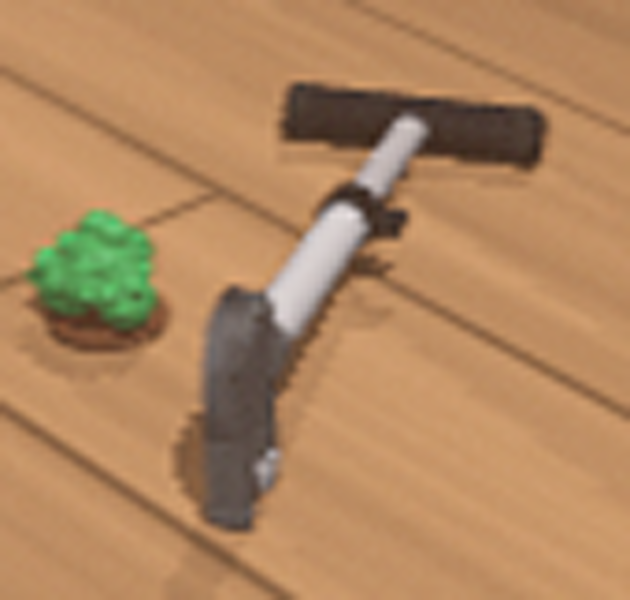

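```bash
python3 - <<'E'
from h import *
np.set_printoptions(precision=1,suppress=True,linewidth=200)
for n,box in (('top',(195,222,145,182)),('side',(210,240,330,370))):
    d=np.load(f'pics/{n}0.png.npz')['d'];p=np.load(f'pics/{n}0.png.npz')['p']
    P=cloud(n,d)*1000
    v0,v1,u0,u1=box
    print(n,'z'); 
    for v in range(v0,v1):print(v,' '.join('%3d'%x for x in P[v,u0:u1,2]))
    for v in range(v0,v1,1):print(v,' '.join('%3d'%x for x in p[v,u0:u1].mean(-1)))
E
```

```text
top z
195   0   1   4   0   6  -1   0   4  68  68  66  59  54  43  36   0   3   0   0  -1   2   0   2  -3   2   0   0   0   0   0  -2  -1   3   4   1   0   0
196  68  65  68  70   1   0   0   5  70  85  82  76  49  44  33   2   0   0   1   2   2   0  -2  -3  -1   3  -1   0   0   2  -1  -1   3   2   1   2   0
197  68  67  69  68  67  65  66  67  84  82  84  76  69  58 1030   0   3  -2   0   2   0   0   2  -1  -3  -2   0   2   0   0   0   0   0   1   1   0   3
198  65  68  69  69  67  68  68  65  83  82  82  74  72  75  71  73  -4   0   0   1   0   0   1   1   1   0   3   1   2   0   0  -2   1   1   0   2  -1
199  66  68  67  68  68  69  68  68  83  84  82  72  71  71  72  75  76  74  76  69  75  72   1   0   2  69  69  74  73  74  71  -1   4  -4   1   0   1
200  67  67  69  67  69  68  70  71  85  81  80  71  66  59  70  75  74  72  75  72  71  73  72  68  72  73  74  72  72  71  70  65   0  -1   0  -3   0
201  69  68  71  66  71  68  69  69  85  83  76  67  63  49  48  51  39   3   1  62  73  72  71  72  72  71  73  70  72  71  67  66  61   1   3   0   4
202  71  69  69  69  66  66  
[... 16267 characters left out ...]
  72 100 111 112 112 111 111 114 123 122 124
236 101 143 160 159 158 159 127 100 100 101 100 101 101 101 101  99  97  98  99 101  96  97 102 105 106 102 103  93  67  90 110 111 109 108 110 111 125 128 124 124
237 157 158 159 157 159 127  99 101 100  99 102 103  99  99  99 102 101 100  96  99  96 100 102 104 104  91  68  62  58  97 114 113 105 109 111 110 117 123 122 123
238 155 154 122  93  97  98 103 102 101 102 104 100  99 101 102 104 102 101  99  97  95 102 105  88  68  63  60  62  74 104 105  80  68  77  86  96  97 108 122 123
239 154 122  93  96  99  97 102 101 103 101 104 100 101 100  99 101 101 102 102  99 100 103  92  70  62  61  66  73 121 122  89  63  70  75  87  87  93  94 115 124
```

```bash
cat > fit.py <<'E'
from h import *
from scipy.optimize import least_squares
np.set_printoptions(precision=1,suppress=True,linewidth=200)
def C(n):
    d=np.load(f'pics/{n}0.png.npz')['d'];P=cloud(n,d)*1000
    o=np.array(calibration(n)['extrinsics'])[:3,3]*1000
    return P,o
for n in('top','side'):
    P,o=C(n); X=P[...,0];Y=P[...,1];Z=P[...,2]
    # dolly front: cases top edge z~247
    # pin
    m=(Z>56)&(Z<90)
    v,u=np.mgrid[0:384,0:512]
    box=(v>195)&(v<218)&(u>150)&(u<180) if n=='top' else (v>216)&(v<240)&(u>331)&(u<360)
    Q=P[m&box]; print(n,len(Q),Q.mean(0))
    pinbox=(v>=203)&(v<=211)&(u>=169)&(u<=175) if n=='top' else None
    if n=='top':
        mm=(Z>63)&pinbox
        q=P[mm]; r=(q-o)/np.linalg.norm(q-o,axis=1)[:,None]
        c,s=q.mean(0),None
        # line fit
        w,V=np.linalg.eigh(np.cov(q[:,:2].T)); ax=V[:,1]
        print('pin surf mean',c,'axis',ax,np.degrees(np.arctan2(*ax[::-1])),'center',c+6*r.mean(0))
    else:
        p=np.load('pics/side0.png.npz')['p'].mean(-1)
        mm=(v>=219)&(v<=225)&(u>=337)&(u<=349)&(p>160)&(Z>58)&(Z<69.5)
        q=P[mm]; r=(q-o)/np.linalg.norm(q-o,axis=1)[:,None]; c=q.mean(0)
        print('pin',len(q),c,'center',c+6*r.mean(0))
        w,V=np.linalg.eigh(np.cov(q[:,:2].T));print(V[:,1])
    # case top edge
    t=(Z>235)&(Z<262)&(Y>100)&(X>300)&(X<800)
    q=P[t][:,:2].astype(np.float32)
    print('case rect',cv2.minAreaRect(q), len(q))
    # cheek tops
    t=box&(Z>69.5)&(Z<76)
    print('cheek top rect',cv2.minAreaRect(P[t][:,:2].astype(np.float32)),np.median(P[t][:,2]))
    # towbar
    reg=(v>180)&(v<308)&(u>305)&(u<405) if n=='top' else (v>128)&(v<192)&(u>208)&(u<262)
    shr=np.hypot(X-555,Y+355)<45
    t=reg&(Z>7)&~shr&(Z<110)
    q=P[t]
    hd=q[q[:,2]>62]; print('head',len(hd),hd.mean(0),hd[:,2].max(),cv2.minAreaRect(hd[:,:2].astype(np.float32)))
    gx=q[(q[:,0]<400)&(q[:,2]<45)]
    print('q range',q.min(0),q.max(0),'rect',cv2.minAreaRect(q[:,:2].astype(np.float32)))
    np.save(f'pics/tow_{n}.npy',q)
E
python3 fit.py
```

```text
top 282 [545.5 176.4  72.2]
pin surf mean [541.5 140.5 114. ] axis [0.2 1. ] 80.60707564454822 center [nan nan nan]
case rect ((575.1444702148438, 388.1551208496094), (241.92298889160156, 260.3936462402344), 82.937255859375) 11615
cheek top rect ((544.613525390625, 177.9017791748047), (62.23226547241211, 47.479312896728516), 83.66378021240234) 72.37367872551815
head 177 [ 587.  -223.8   77.8] 90.17409681419042 ((577.4741821289062, -230.2217254638672), (83.8153076171875, 19.950822830200195), 36.556095123291016)
q range [ 306.7 -439.5    7.1] [ 616.9 -201.6   90.2] rect ((446.21173095703125, -275.6528015136719), (335.88299560546875, 145.7711944580078), 43.705482482910156)
side 368 [551.  170.7  68.2]
pin 37 [538.3 154.   66.1] center [534.1 152.   62.4]
[-1.   0.2]
case rect ((573.7522583007812, 375.26123046875), (216.06964111328125, 258.6396789550781), 82.96729278564453) 11690
cheek top rect ((544.5083618164062, 171.33160400390625), (54.73677062988281, 49.85966491699219), 84.0701904296875) 71.56223510850113
head 111 [ 599.4 -217.1   76.7] 86.72507086013859 ((594.9744262695312, -222.2841339111328), (48.61891555786133, 17.164352416992188), 32.64444351196289)
q range [ 314.6 -438.9    7. ] [ 618.8 -202.7   86.7] rect ((459.283935546875, -284.8639831542969), (332.6593017578125, 119.76836395263672), 43.431610107421875)fit.py:19: RuntimeWarning: invalid value encountered in divide
  q=P[mm]; r=(q-o)/np.linalg.norm(q-o,axis=1)[:,None]
```

```bash
cat > fit2.py <<'E'
from h import *
from scipy.optimize import least_squares
np.set_printoptions(precision=2,suppress=True,linewidth=200)
def box(p,c,h):
    q=abs(p-c)-h
    return np.linalg.norm(np.maximum(q,0),axis=1)+np.minimum(q.max(1),0)
def cyl(p,a,b,r):
    a=np.array(a,float);b=np.array(b,float);L=np.linalg.norm(b-a);e=(b-a)/L
    t=(p-a)@e; rad=np.linalg.norm((p-a)-t[:,None]*e,axis=1)-r
    ax=abs(t-L/2)-L/2
    return np.linalg.norm(np.maximum(np.stack([rad,ax],1),0),axis=1)+np.minimum(np.maximum(rad,ax),0)
def loc(P,x,y,z,th):
    d=P-[x,y,z];c,s=np.cos(th),np.sin(th)
    return np.stack([c*d[:,0]+s*d[:,1],-s*d[:,0]+c*d[:,1],d[:,2]],1)
def tow(p):
    return np.min([box(p,[-2,0,36],[22,8,36]),box(p,[-4,0,79],[12,8,7]),cyl(p,[-24,0,54],[-170,0,34],10),cyl(p,[-160,0,35],[-300,0,13],7.5),cyl(p,[-300,-62,13],[-300,62,13],13)],0)
def hitch(p): # origin pin centre
    return np.min([cyl(p,[0,-20,0],[0,20,0],6),box(p,[19,17,-0],[29,3,10]),box(p,[19,-17,0],[29,3,10]),box(p,[42,0,0],[2,22,20])],0)
def run(f,P,x0,fz=None):
    def r(a):
        z=fz if fz is not None else a[3]
        return f(loc(P,a[0],a[1],z,a[2]))
    s=least_squares(r,x0,loss='soft_l1',f_scale=2,x_scale=[1,1,.01,1][:len(x0)])
    return s.x,np.median(abs(r(s.x))),len(P)
if __name__=='__main__':
    T=[np.load(f'pics/tow_{n}.npy') for n in('top','side')]
    H=[]
    for n in('top','side'):
        P=cloud(n,np.load(f'pics/{n}0.png.npz')['d'])*1000
        v,u=np.mgrid[0:384,0:512]
        b=(v>195)&(v<218)&(u>=152)&(u<180) if n=='top' else (v>216)&(v<236)&(u>331)&(u<=355)
        H.append(P[b&(P[...,2]>56)&(P[...,2]<90)])
    for nm,Q in (('top',[0]),('side',[1]),('both',[0,1])):
        P=np.concatenate([T[i] for i in Q]); print(nm,'tow',run(tow,P,[600,-215,np.radians(39)],0.),run(tow,P,[600,-215,np.radians(39),0]))
        P=np.concatenate([H[i] for i in Q]); print(nm,'hitch',run(hitch,P,[537,150,np.radians(83),62]))
E
python3 fit2.py
```

```text
top tow (array([ 596.  , -218.71,    0.59]), np.float64(1.027037943129173), 1441) (array([ 596.1 , -218.7 ,    0.59,    0.47]), np.float64(1.0457406971531125), 1441)
top hitch (array([542.33, 156.25,   1.45,  63.81]), np.float64(1.0587351063237525), 262)
side tow (array([ 596.35, -221.96,    0.59]), np.float64(1.1346545299898043), 707) (array([ 596.37, -221.82,    0.59,   -1.17]), np.float64(0.9515829977656285), 707)
side hitch (array([545.9 , 152.32,   1.42,  61.84]), np.float64(1.2447070030290162), 274)
both tow (array([ 596.11, -220.16,    0.59]), np.float64(1.2673506136432104), 2148) (array([ 596.11, -220.17,    0.59,    0.09]), np.float64(1.2577533275105695), 2148)
both hitch (array([542.83, 153.79,   1.48,  63.03]), np.float64(1.1150743174007216), 536)
```

```bash
cat > plan.py <<'E'
import sys
from h import *
from scipy.spatial.transform import Rotation as Ro
# usage: plan.py x y z yaw_deg tilt_deg nrows   (mm, deg). tilt about tool z after
a=[float(v) for v in sys.argv[1:]]
s=read_state(); p=s['tool_pos']*1000; R=Ro.from_euler('xyz',s['orientation'])
T=Ro.from_euler('xyz',[-90,0,a[3]],degrees=True)*Ro.from_euler('z',a[4],degrees=True)
w=(R.inv()*T).as_rotvec(); n=int(a[5]); g=np.array(a[:3])
np.set_printoptions(precision=2,suppress=True)
print('t',round(s['time'],2),'p',p,'rpy',np.degrees(s['orientation']),'F',s['contact_force'],'M',s['moment'],'w',s['gripper_width']*1000)
print('total dist',np.linalg.norm(g-p),'rot units',np.degrees(w)/6, 'tool delta',R.inv().apply(g-p))
for k in range(min(5,n)):
    Rk=R*Ro.from_rotvec(w*k/n)
    print(np.round(Rk.inv().apply((g-p)/n),1).tolist(), np.round(np.degrees(w)/6/n,2).tolist())
E
python3 plan.py 596 -220 300 -146.2 0 26
```

```text
t 1.0 p [207.7  642.24 303.89] rpy [-90.     0.   -17.92] F [ 0.38  0.52 -0.43] M [-0.01  0.04 -0.01] w 85.52299217865257
total dist 945.647758676647 rot units [ 0.   21.38 -0.  ] tool delta [ 634.8     3.87 -700.9 ]
[24.4, 0.1, -27.0] [0.0, 0.82, -0.0]
[26.6, 0.1, -24.8] [0.0, 0.82, -0.0]
[28.7, 0.1, -22.4] [0.0, 0.82, -0.0]
[30.5, 0.1, -19.8] [0.0, 0.82, -0.0]
[32.1, 0.1, -17.1] [0.0, 0.82, -0.0]
```

Emit:
drive_tool:
  claw: [1, 1, 1, 1, 1]
  offset:
    - [24, -10, -27]
    - [26.5, -10, -25]
    - [28.5, -10, -22.5]
    - [30.5, -5, -20]
    - [32, 0, -17]
  turn:
    - [0, 0.8, 0]
    - [0, 0.8, 0]
    - [0, 0.8, 0]
    - [0, 0.8, 0]
    - [0, 0.8, 0]

```text
time: 1.42
tool_pos: [0.2804, 0.4767, 0.3368]
orientation: [-1.573, 0.001, -0.74]
contact_force: [0.6, -1.2, 0.3]
gripper_width: 0.085
```

```bash
python3 plan.py 596 -220 300 -146.2 0 22
```

```text
t 1.42 p [280.4  476.66 336.79] rpy [-90.11   0.06 -42.37] F [ 0.61 -1.15  0.35] M [-0.04 -0.05  0.03] w 84.9899280434244
total dist 765.6969544776312 rot units [ 0.02 17.3   0.01] tool delta [ 702.71   36.65 -301.91]
[31.9, 1.7, -13.7] [0.0, 0.79, 0.0]
[33.0, 1.7, -11.0] [0.0, 0.79, 0.0]
[33.8, 1.7, -8.3] [0.0, 0.79, 0.0]
[34.3, 1.7, -5.5] [0.0, 0.79, 0.0]
[34.7, 1.7, -2.7] [0.0, 0.79, 0.0]
```

Tracks well; some lag per call.

Emit:
drive_tool:
  claw: [1, 1, 1, 1, 1]
  offset:
    - [34, 0, -14]
    - [36, 1, -11.5]
    - [37, 1, -9]
    - [38, 1, -6]
    - [38, 1, -3]
  turn:
    - [0, 0.85, 0]
    - [0, 0.85, 0]
    - [0, 0.85, 0]
    - [0, 0.85, 0]
    - [0, 0.85, 0]

```text
time: 1.83
tool_pos: [0.358, 0.2958, 0.335]
orientation: [-1.567, 0.002, -1.204]
contact_force: [1.0, -0.2, 0.5]
gripper_width: 0.0853
```

```bash
python3 plan.py 596 -220 300 -146.2 0 15
```

```text
t 1.83 p [357.95 295.78 335.05] rpy [-89.76   0.13 -68.98] F [ 0.99 -0.22  0.47] M [-0.02  0.02 -0.02] w 85.32912342743525
total dist 569.1480558458684 rot units [-0.02 12.87 -0.05] tool delta [566.93  33.91  37.08]
[37.8, 2.3, 2.5] [-0.0, 0.86, -0.0]
[37.4, 2.3, 5.9] [-0.0, 0.86, -0.0]
[36.7, 2.3, 9.2] [-0.0, 0.86, -0.0]
[35.8, 2.3, 12.4] [-0.0, 0.86, -0.0]
[34.5, 2.3, 15.6] [-0.0, 0.86, -0.0]
```

Emit:
drive_tool:
  claw: [1, 1, 1, 1, 1]
  offset:
    - [39, 2, 2.5]
    - [39, 2, 6]
    - [38, 3, 9.5]
    - [37, 3, 12.5]
    - [36, 3, 16]
  turn:
    - [0, 0.9, 0]
    - [0, 0.9, 0]
    - [0, 0.9, 0]
    - [0, 0.9, 0]
    - [0, 0.9, 0]

```text
time: 2.25
tool_pos: [0.4379, 0.1072, 0.3241]
orientation: [-1.561, 0.008, -1.697]
contact_force: [1.4, 0.1, 0.8]
gripper_width: 0.0851
```

```bash
python3 plan.py 596 -220 290 -146.2 0 10
```

```text
t 2.25 p [437.92 107.15 324.08] rpy [-89.43   0.46 -97.23] F [1.44 0.12 0.83] M [-0.01 -0.02  0.04] w 85.1213302090566
total dist 364.9352554527448 rot units [-0.06  8.16 -0.11] tool delta [304.91  33.61 197.69]
[30.5, 3.4, 19.8] [-0.01, 0.82, -0.01]
[28.7, 3.4, 22.3] [-0.01, 0.82, -0.01]
[26.7, 3.4, 24.7] [-0.01, 0.82, -0.01]
[24.5, 3.4, 26.9] [-0.01, 0.82, -0.01]
[22.1, 3.4, 28.9] [-0.01, 0.82, -0.01]
```

Emit:
drive_tool:
  claw: [1, 1, 1, 1, 1]
  offset:
    - [31, 3.5, 20]
    - [29, 3.5, 23]
    - [27, 3.5, 25]
    - [25, 3.5, 27.5]
    - [22.5, 3.5, 29.5]
  turn:
    - [0, 0.85, 0]
    - [0, 0.85, 0]
    - [0, 0.85, 0]
    - [0, 0.85, 0]
    - [0, 0.85, 0]

```text
time: 2.67
tool_pos: [0.5178, -0.071, 0.3083]
orientation: [-1.56, 0.016, -2.168]
contact_force: [0.4, 1.2, 0.4]
gripper_width: 0.0855
```

```bash
python3 plan.py 596 -220 240 -146.2 0 6
```

```text
t 2.67 p [517.81 -70.97 308.27] rpy [ -89.39    0.89 -124.19] F [0.36 1.22 0.42] M [0.04 0.01 0.04] w 85.51626325831486
total dist 181.61620315772652 rot units [-0.07  3.67 -0.17] tool delta [ 80.38  68.61 147.71]
[13.4, 11.4, 24.6] [-0.01, 0.61, -0.03]
[11.8, 11.4, 25.4] [-0.01, 0.61, -0.03]
[10.1, 11.4, 26.2] [-0.01, 0.61, -0.03]
[8.3, 11.4, 26.8] [-0.01, 0.61, -0.03]
[6.6, 11.4, 27.2] [-0.01, 0.61, -0.03]
```

Emit:
drive_tool:
  claw: [1, 1, 1, 1, 1]
  offset:
    - [16, 14, 29]
    - [13, 13, 30]
    - [11, 12, 30]
    - [8, 12, 30]
    - [6, 10, 25]
  turn:
    - [0, 0.75, 0]
    - [0, 0.75, 0]
    - [0, 0.75, 0]
    - [0, 0.7, 0]
    - [0, 0.5, 0]

```text
time: 3.08
tool_pos: [0.5918, -0.2207, 0.2495]
orientation: [-1.559, 0.024, -2.554]
contact_force: [0.7, 0.1, -1.0]
gripper_width: 0.0848
```

```bash
python3 plan.py 596 -220 240 -146.2 0 3;python3 - <<'E'
from h import *
for n in('side','top'): cam(n,n+'1.png')
E
```

```text
t 3.08 p [ 591.75 -220.7   249.49] rpy [ -89.34    1.39 -146.31] F [ 0.71  0.05 -1.  ] M [ 0.02  0.01 -0.02] w 84.83266027556886
total dist 10.425446568456175 rot units [-0.11 -0.02 -0.23] tool delta [-3.69  9.61  1.66]
[-1.2, 3.2, 0.6] [-0.04, -0.01, -0.08]
[-1.3, 3.2, 0.6] [-0.04, -0.01, -0.08]
[-1.3, 3.2, 0.6] [-0.04, -0.01, -0.08]
```

View pics/side1.png

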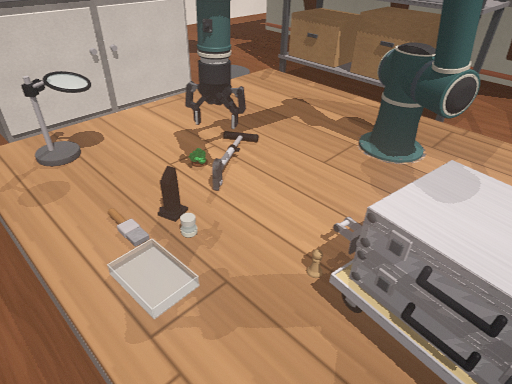

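Emit:
drive_tool:
  claw: [1, 1, 1, 1, 1]
  offset:
    - [-1, 12, 1]
    - [-1, 12, 0.5]
    - [0, 12, 0]
    - [0, 12, 0]
    - [0, 12, 0]
  turn:
    - [-0.04, 0, -0.08]
    - [-0.04, 0, -0.08]
    - [-0.03, 0, -0.07]
    - [0, 0, 0]
    - [0, 0, 0]

```text
time: 3.6
tool_pos: [0.5954, -0.2207, 0.1861]
orientation: [-1.57, -0.001, -2.551]
contact_force: [-0.3, 0.7, 0.4]
gripper_width: 0.0855
```

```bash
python3 plan.py 593.5 -221.7 127 -146.2 0 5
```

```text
t 3.6 p [ 595.44 -220.67  186.08] rpy [ -89.97   -0.07 -146.17] F [-0.3   0.68  0.41] M [ 0.01 -0.    0.03] w 85.51155718394944
total dist 59.12320253764157 rot units [-0.01  0.    0.01] tool delta [ 2.11 59.08 -0.26]
[0.4, 11.8, -0.1] [-0.0, 0.0, 0.0]
[0.4, 11.8, -0.1] [-0.0, 0.0, 0.0]
[0.4, 11.8, -0.0] [-0.0, 0.0, 0.0]
[0.4, 11.8, -0.0] [-0.0, 0.0, 0.0]
[0.4, 11.8, -0.0] [-0.0, 0.0, 0.0]
```

Emit:
drive_tool:
  claw: [1, 1, 1, 1, 1]
  offset:
    - [1, 12, 0]
    - [0.5, 12, 0]
    - [0.5, 11, 0]
    - [0, 10, 0]
    - [0, 7, 0]
  turn:
    - [0, 0, 0]
    - [0, 0, 0]
    - [0, 0, 0]
    - [0, 0, 0]
    - [0, 0, 0]

```text
time: 4.02
tool_pos: [0.5912, -0.2184, 0.1257]
orientation: [-1.575, -0.004, -2.547]
contact_force: [0.0, 0.4, 0.9]
gripper_width: 0.0852
```

```bash
python3 plan.py 593.5 -221.7 127 -146.2 0 5;python3 - <<'E'
from h import *
for n in('side','top'): cam(n,n+'2.png')
a=cv2.imread('pics/side2.png'); cv2.imwrite('pics/z5.png',cv2.resize(a[90:200,170:280],(600,600),interpolation=cv2.INTER_CUBIC))
E
```

```text
t 4.02 p [ 591.24 -218.36  125.74] rpy [ -90.21   -0.22 -145.95] F [0.01 0.4  0.9 ] M [-0.01 -0.05 -0.01] w 85.1503338493938
total dist 4.225235367887458 rot units [0.04 0.04 0.04] tool delta [-0.   -1.27  4.03]
[-0.0, -0.3, 0.8] [0.01, 0.01, 0.01]
[-0.0, -0.3, 0.8] [0.01, 0.01, 0.01]
[-0.0, -0.3, 0.8] [0.01, 0.01, 0.01]
[-0.0, -0.3, 0.8] [0.01, 0.01, 0.01]
[-0.0, -0.3, 0.8] [0.01, 0.01, 0.01]
```

View pics/z5.png

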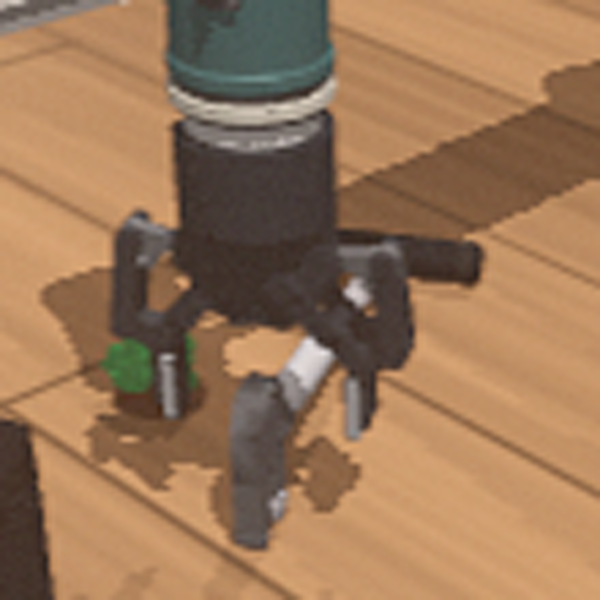

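View pics/top2.png

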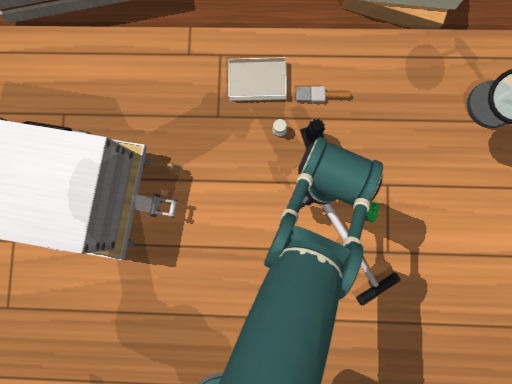

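Emit:
drive_tool:
  claw: [1, 0, 0, 0, 0]
  offset:
    - [0, -1, 4]
    - [0, 0, 0.5]
    - [0, 0, 0]
    - [0, 0, 0]
    - [0, 0, 0]
  turn:
    - [0, 0, 0]
    - [0, 0, 0]
    - [0, 0, 0]
    - [0, 0, 0]
    - [0, 0, 0]

```text
time: 4.53
tool_pos: [0.5956, -0.2237, 0.1292]
orientation: [-1.572, -0.002, -2.548]
contact_force: [0.1, 0.3, -0.1]
gripper_width: 0.0388
```

Emit:
drive_tool:
  claw: [0, 0, 0, 0, 0]
  offset:
    - [0, 0, 0]
    - [0, 0, 0]
    - [0, 0, 0]
    - [0, 0, 0]
    - [0, 0, 0]
  turn:
    - [0, 0, 0]
    - [0, 0, 0]
    - [0, 0, 0]
    - [0, 0, 0]
    - [0, 0, 0]

```text
time: 4.95
tool_pos: [0.5962, -0.2241, 0.1305]
orientation: [-1.57, -0.001, -2.548]
contact_force: [0.5, 0.0, -0.1]
gripper_width: 0.0152
```

```bash
python3 plan.py 593.5 -221.7 127 -146.2 0 5;python3 - <<'E'
from h import *
for n in('side',): cam(n,n+'3.png')
a=cv2.imread('pics/side3.png'); cv2.imwrite('pics/z6.png',cv2.resize(a[90:200,170:280],(600,600),interpolation=cv2.INTER_CUBIC))
E
```

```text
t 4.95 p [ 596.2  -224.08  130.47] rpy [ -89.93   -0.03 -146.02] F [ 0.45  0.02 -0.07] M [ 0.03 -0.13 -0.04] w 15.163892545144352
total dist 4.999760293223383 rot units [-0.01  0.03  0.01] tool delta [ 0.91  3.46 -3.49]
[0.2, 0.7, -0.7] [-0.0, 0.01, 0.0]
[0.2, 0.7, -0.7] [-0.0, 0.01, 0.0]
[0.2, 0.7, -0.7] [-0.0, 0.01, 0.0]
[0.2, 0.7, -0.7] [-0.0, 0.01, 0.0]
[0.2, 0.7, -0.7] [-0.0, 0.01, 0.0]
```

View pics/z6.png

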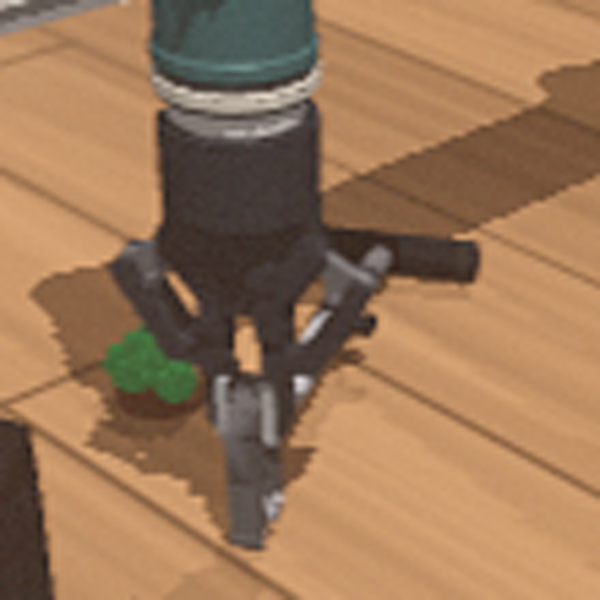

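Emit:
drive_tool:
  claw: [0.4, 0.4, 0.4, 0.4, 0.4]
  offset:
    - [0, 0, 0]
    - [0, 0, 0]
    - [0, 3, 0]
    - [0, 3, 0]
    - [0, 0, 0]
  turn:
    - [0, 0, 0]
    - [0, 0, 0]
    - [0, 0, 0]
    - [0, 0, 0]
    - [0, 0, 0]

```text
time: 5.42
tool_pos: [0.5963, -0.224, 0.1244]
orientation: [-1.569, -0.001, -2.548]
contact_force: [-0.2, 0.2, -0.2]
gripper_width: 0.034
```

```bash
python3 plan.py 593.5 -222.7 126 -146.2 0 5
```

```text
t 5.42 p [ 596.35 -224.04  124.43] rpy [ -89.92   -0.03 -145.99] F [-0.16  0.22 -0.2 ] M [ 0.01 -0.03 -0.  ] w 33.99836860839925
total dist 3.5152685587744568 rot units [-0.01  0.03  0.01] tool delta [ 1.61 -1.57 -2.7 ]
[0.3, -0.3, -0.5] [-0.0, 0.01, 0.0]
[0.3, -0.3, -0.5] [-0.0, 0.01, 0.0]
[0.3, -0.3, -0.5] [-0.0, 0.01, 0.0]
[0.3, -0.3, -0.5] [-0.0, 0.01, 0.0]
[0.3, -0.3, -0.5] [-0.0, 0.01, 0.0]
```

Emit:
drive_tool:
  claw: [0, 0, 0, 0, 0]
  offset:
    - [1.5, -0.5, 0]
    - [0, 0, 0]
    - [0, 0, 0]
    - [0, 0, 0]
    - [0, 0, 0]
  turn:
    - [0, 0, 0]
    - [0, 0, 0]
    - [0, 0, 0]
    - [0, 0, 0]
    - [0, 0, 0]

```text
time: 5.83
tool_pos: [0.5948, -0.2248, 0.1247]
orientation: [-1.57, -0.001, -2.548]
contact_force: [1.0, 0.5, -0.2]
gripper_width: 0.0153
```

Emit:
drive_tool:
  claw: [0, 0, 0, 0, 0]
  offset:
    - [0, 0, 0]
    - [0, -2, 0]
    - [0, -4, 0]
    - [0, -6, 0]
    - [0, -8, 0]
  turn:
    - [0, 0, 0]
    - [0, 0, 0]
    - [0, 0, 0]
    - [0, 0, 0]
    - [0, 0, 0]

```text
time: 6.25
tool_pos: [0.5915, -0.2233, 0.1408]
orientation: [-1.578, -0.006, -2.548]
contact_force: [-0.8, -0.1, -4.6]
gripper_width: 0.0154
```

Emit:
drive_tool:
  claw: [0, 0, 0, 0, 0]
  offset:
    - [0, -15, 0]
    - [0, -22, 0]
    - [0, -24, 0]
    - [0, -20, 0]
    - [0, -10, 0]
  turn:
    - [0, 0, 0]
    - [0, 0, 0]
    - [0, 0, 0]
    - [0, 0, 0]
    - [0, 0, 0]

```text
time: 6.67
tool_pos: [0.5895, -0.2223, 0.2336]
orientation: [-1.586, -0.01, -2.549]
contact_force: [0.8, -0.2, -3.5]
gripper_width: 0.0151
```

```bash
python3 plan.py 543 154 224 -97 0 12;python3 - <<'E'
from h import *
for n in('side','top'): cam(n,n+'4.png')
E
```

```text
t 6.67 p [ 589.51 -222.33  233.57] rpy [ -90.86   -0.6  -146.02] F [ 0.84 -0.17 -3.48] M [ 0.1  -0.21  0.02] w 15.121500227521972
total dist 379.31805750577274 rot units [ 0.18 -8.17  0.03] tool delta [-171.86   12.86 -337.9 ]
[-14.3, 1.1, -28.2] [0.01, -0.68, 0.0]
[-16.3, 1.0, -27.1] [0.01, -0.68, 0.0]
[-18.2, 1.0, -25.8] [0.01, -0.68, 0.0]
[-20.0, 1.0, -24.5] [0.01, -0.68, 0.0]
[-21.7, 0.9, -23.0] [0.01, -0.68, 0.0]
```

View pics/side4.png

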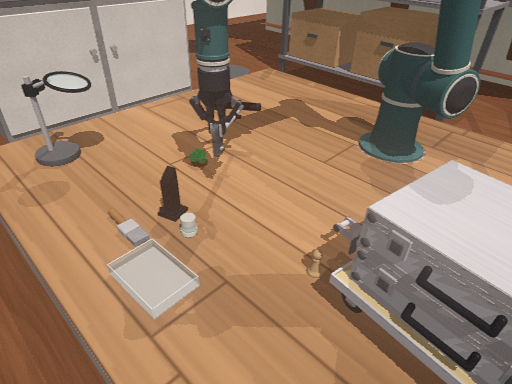

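```bash
cat > tcheck.py <<'E'
# T-grip height & pose relative to tool; arg: pic suffix
import sys
from fit2 import *
from scipy.spatial.transform import Rotation as Ro
k=sys.argv[1]; s=read_state(); t=s['tool_pos']*1000; R=Ro.from_euler('xyz',s['orientation'])
gp=t+R.apply([0,54,0]); ex=-R.apply([1,0,0]); ez=-R.apply([0,1,0]); ey=R.apply([0,0,-1])*-1
ey=np.cross(ez,ex)
for n in ('top','side'):
    P=cloud(n,np.load(f'pics/{n}{k}.png.npz')['d'])*1000
    L=(P-gp)@np.stack([ex,ey,ez],1)   # tool-aligned coords, origin grasp pt
    m=(L[...,0]<-270)&(L[...,0]>-330)&(abs(L[...,1])<75)&(L[...,2]<-10)&(L[...,2]>-110)&(P[...,2]>6)
    q=L[m]
    if len(q)>20: print(n,len(q),'T centroid',q.mean(0),'min',q.min(0),'max',q.max(0),'p98',np.percentile(q,98,axis=0))
    m=(L[...,0]<-40)&(L[...,0]>-260)&(abs(L[...,1])<22)&(L[...,2]<0)&(L[...,2]>-80)&(P[...,2]>6)
    q=L[m]
    if len(q)>20: print(n,len(q),'shank y fit (slope,icpt@0)',np.polyfit(q[:,0],q[:,1],1),'z fit',np.polyfit(q[:,0],q[:,2],1))
E
python3 tcheck.py 4
```

```text
top 660 T centroid [-290.95    2.51  -46.82] min [-307.21  -60.03  -60.18] max [-270.43   64.06  -40.06] p98 [-274.4    61.87  -41.26]
top 523 shank y fit (slope,icpt@0) [-0.    2.96] z fit [ 0.16 -2.59]
side 184 T centroid [-288.03   19.34  -55.96] min [-306.78  -56.38  -70.63] max [-270.64   61.57  -46.16] p98 [-278.9    60.99  -46.67]
side 87 shank y fit (slope,icpt@0) [ 0.02 11.06] z fit [  0.15 -12.82]
```

Emit:
drive_tool:
  claw: [0, 0, 0, 0, 0]
  offset:
    - [-12, 0, -22]
    - [-16, 0, -27]
    - [-18, 0, -26]
    - [-20, 0, -25]
    - [-22, 0, -23]
  turn:
    - [0.03, -0.6, 0]
    - [0.03, -0.7, 0]
    - [0.03, -0.7, 0]
    - [0.03, -0.7, 0]
    - [0.03, -0.7, 0]

```text
time: 7.18
tool_pos: [0.5698, -0.0737, 0.2283]
orientation: [-1.572, -0.011, -2.188]
contact_force: [0.3, 0.0, -3.6]
gripper_width: 0.0153
```

```bash
python3 plan.py 542.5 150 240 -97 0 8
```

```text
t 7.18 p [569.82 -73.73 228.28] rpy [ -90.07   -0.63 -125.36] F [ 0.28  0.02 -3.6 ] M [ 0.17 -0.15  0.01] w 15.290381407998693
total dist 225.7008220549268 rot units [ 0.04 -4.73  0.1 ] tool delta [-166.5   -13.38 -151.79]
[-20.8, -1.7, -19.0] [0.0, -0.59, 0.01]
[-21.9, -1.7, -17.6] [0.0, -0.59, 0.01]
[-23.0, -1.6, -16.3] [0.0, -0.59, 0.01]
[-24.0, -1.6, -14.8] [0.0, -0.59, 0.01]
[-24.8, -1.6, -13.3] [0.0, -0.59, 0.01]
```

Emit:
drive_tool:
  claw: [0, 0, 0, 0, 0]
  offset:
    - [-21, -3, -19]
    - [-22, -3, -18]
    - [-23, -3, -16]
    - [-24, -3, -15]
    - [-23, -2, -12]
  turn:
    - [0, -0.6, 0.02]
    - [0, -0.6, 0.02]
    - [0, -0.6, 0.02]
    - [0, -0.6, 0.02]
    - [0, -0.6, 0.02]

```text
time: 7.6
tool_pos: [0.544, 0.072, 0.2323]
orientation: [-1.589, -0.002, -1.857]
contact_force: [0.9, -0.0, -4.6]
gripper_width: 0.0151
```

```bash
python3 plan.py 542.5 146 235 -97 0 5
```

```text
t 7.6 p [544.01  72.03 232.28] rpy [ -91.06   -0.14 -106.42] F [ 0.89 -0.01 -4.6 ] M [ 0.13 -0.04  0.02] w 15.086249195418294
total dist 74.03850537395762 rot units [ 0.18 -1.57  0.01] tool delta [-70.52  -2.47 -22.41]
[-14.1, -0.5, -4.5] [0.04, -0.31, 0.0]
[-14.2, -0.5, -4.0] [0.04, -0.31, 0.0]
[-14.4, -0.5, -3.5] [0.04, -0.31, 0.0]
[-14.5, -0.5, -3.1] [0.04, -0.31, 0.0]
[-14.6, -0.5, -2.6] [0.04, -0.31, 0.0]
```

Emit:
drive_tool:
  claw: [0, 0, 0, 0, 0]
  offset:
    - [-17, -0.5, -5]
    - [-17, -0.5, -5]
    - [-16, -0.5, -4]
    - [-12, -0.5, -3]
    - [-6, 0, -2]
  turn:
    - [0.04, -0.35, 0]
    - [0.04, -0.35, 0]
    - [0.04, -0.35, 0]
    - [0.04, -0.3, 0]
    - [0, -0.15, 0]

```text
time: 8.02
tool_pos: [0.5339, 0.1499, 0.2262]
orientation: [-1.585, -0.002, -1.685]
contact_force: [0.0, -0.2, -4.3]
gripper_width: 0.0153
```

Emit:
drive_tool:
  claw: [0, 0, 0, 0, 0]
  offset:
    - [0, 0, 0]
    - [0, 0, 0]
    - [0, 0, 0]
    - [0, 0, 0]
    - [0, 0, 0]
  turn:
    - [0, 0, 0]
    - [0, 0, 0]
    - [0, 0, 0]
    - [0, 0, 0]
    - [0, 0, 0]

```text
time: 8.43
tool_pos: [0.5314, 0.1487, 0.2219]
orientation: [-1.592, -0.006, -1.686]
contact_force: [-0.9, -0.6, -4.9]
gripper_width: 0.0154
```

```bash
python3 plan.py 542.5 150 235 -97 0 5;python3 - <<'E'
from h import *
for n in('side','top'): cam(n,n+'5.png')
a=cv2.imread('pics/side5.png'); cv2.imwrite('pics/z7.png',cv2.resize(a[140:280,250:400],(642,600),interpolation=cv2.INTER_CUBIC))
E
python3 tcheck.py 5
```

```text
t 8.43 p [531.39 148.69 221.92] rpy [-91.21  -0.33 -96.59] F [-0.88 -0.62 -4.87] M [ 0.17 -0.04 -0.01] w 15.364083148378835
total dist 17.211450648168274 rot units [0.2  0.07 0.06] tool delta [ -2.5  -13.32  10.6 ]
[-0.5, -2.7, 2.1] [0.04, 0.01, 0.01]
[-0.5, -2.7, 2.1] [0.04, 0.01, 0.01]
[-0.5, -2.6, 2.1] [0.04, 0.01, 0.01]
[-0.5, -2.6, 2.2] [0.04, 0.01, 0.01]
[-0.5, -2.6, 2.2] [0.04, 0.01, 0.01]
top 580 T centroid [-292.63    0.3   -48.23] min [-306.73  -61.92  -61.71] max [-270.28   61.57  -41.54] p98 [-274.5    58.59  -43.25]
top 769 shank y fit (slope,icpt@0) [-0.01 -0.52] z fit [ 0.17 -3.84]
side 384 T centroid [-289.85   -8.23  -53.66] min [-305.98  -63.24  -70.12] max [-270.24   60.45  -45.08] p98 [-274.51   56.08  -46.01]
side 574 shank y fit (slope,icpt@0) [-0.01 -6.95] z fit [ 0.16 -8.85]
```

View pics/z7.png

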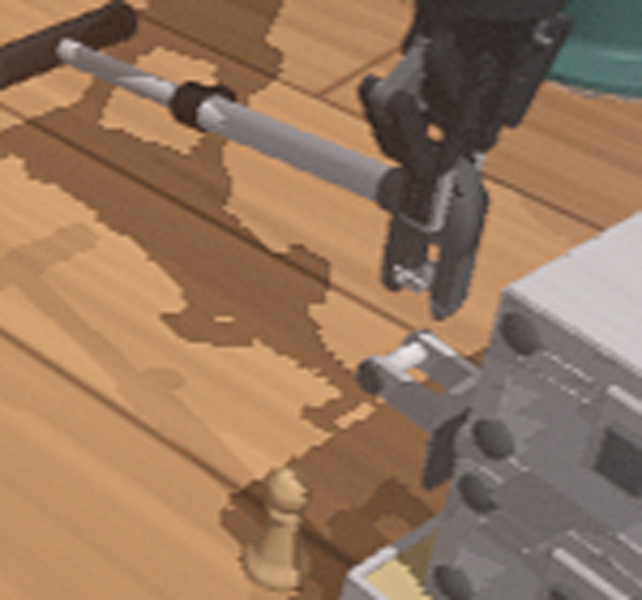

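View pics/top5.png

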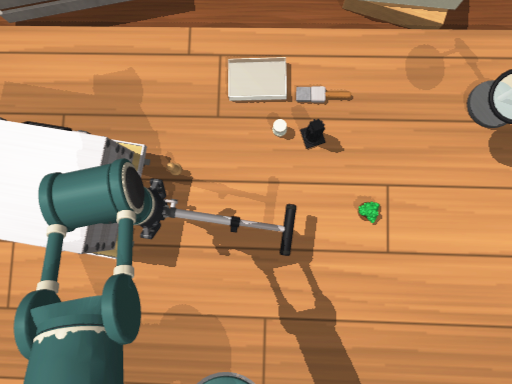

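```bash
cat > rel.py <<'E'
import sys
from fit2 import *
from scipy.spatial.transform import Rotation as Ro
k=sys.argv[1]; gz=float(sys.argv[2]) if len(sys.argv)>2 else 70.4
s=read_state(); t=s['tool_pos']*1000; R=Ro.from_euler('xyz',s['orientation'])
ex=-R.apply([1,0,0]); ez=-R.apply([0,1,0]); ey=np.cross(ez,ex); B=np.stack([ex,ey,ez],1)
o0=t+R.apply([0,54,0])-ez*gz+ex*4      # predicted tow origin
print('pred origin',o0,'seat',o0+36*ez)
res={}
H={}
for n in('top','side'):
    P=cloud(n,np.load(f'pics/{n}0.png.npz')['d'])*1000
    v,u=np.mgrid[0:384,0:512]
    b=(v>195)&(v<218)&(u>=152)&(u<180) if n=='top' else (v>216)&(v<236)&(u>331)&(u<=355)
    Q=P[b&(P[...,2]>56)&(P[...,2]<90)]
    th=1.448
    f=lambda a:hitch(loc(Q,a[0],a[1],a[2],th))
    h=least_squares(f,[543,154,62],loss='soft_l1',f_scale=2).x
    P=cloud(n,np.load(f'pics/{n}{k}.png.npz')['d'])*1000
    L=(P-o0)@B
    m=(P[...,2]>8)&(abs(L[...,2]-40)<60)&(((L[...,0]<-50)&(L[...,0]>-330)&(abs(L[...,1])<80)&(L[...,2]<60))|((L[...,0]>-35)&(L[...,0]<32)&(abs(L[...,1])<18)&(L[...,2]<46)&(L[...,2]>-15)))
    if P[...,2][m].size==0: continue
    if n=='top': m&=(L[...,0]<-50)
    q=L[m]
    def g(a):
        M=Ro.from_euler('zy',[a[3],a[4]]).as_matrix()
        return tow((q-a[:3])@M)
    r=least_squares(g,[0,0,0,0,0],loss='soft_l1',f_scale=2,x_scale=[1,1,1,.01,.01])
    a=r.x; O=o0+B@a[:3]; M=B@Ro.from_euler('zy',[a[3],a[4]]).as_matrix()
    seat=O+M[:,2]*36
    print(n,len(q),'hitch',h,'tow d local',a[:3],'yaw,pitch deg',np.degrees(a[3:]),'med',np.median(abs(g(a))))
    d=seat-h; print('   seat',seat,'seat-pin world',d,' in tow axes: x %.1f y %.1f z %.1f'%tuple(B.T@d),'tow yaw',np.degrees(np.arctan2(M[1,0],M[0,0])),'tow pitch(nose up)',np.degrees(np.arcsin(M[2,0])))
E
python3 rel.py 5
```

```text
pred origin [529.35 152.32  97.75] seat [530.11 152.43 133.74]
top 1352 hitch [542.32 156.3   63.81] tow d local [ 1.75 -0.39 -0.03] yaw,pitch deg [-0.09 -0.17] med 0.9477902644906888
   seat [530.69 154.02 133.7 ] seat-pin world [-11.63  -2.28  69.88]  in tow axes: x -4.0 y 12.7 z 69.6 tow yaw 83.312148130387 tow pitch(nose up) -0.1466352151870243
side 1286 hitch [542.02 151.81  61.82] tow d local [-1.97 -0.03 -1.8 ] yaw,pitch deg [ 0.06 -0.12] med 0.7612403902158627
   seat [529.86 150.39 131.95] seat-pin world [-12.15  -1.42  70.13]  in tow axes: x -3.2 y 13.4 z 69.9 tow yaw 83.46439841588314 tow pitch(nose up) -0.19310348191770393
```

```bash
python3 plan.py 541.7 150 222 -97 0 5
```

```text
t 8.53 p [531.53 148.73 222.14] rpy [-91.19  -0.31 -96.59] F [-0.01  0.66 -3.62] M [ 0.13  0.   -0.  ] w 15.637397928403605
total dist 10.246181298214964 rot units [0.2  0.07 0.05] tool delta [-2.43 -0.08  9.95]
[-0.5, -0.0, 2.0] [0.04, 0.01, 0.01]
[-0.5, -0.0, 2.0] [0.04, 0.01, 0.01]
[-0.5, 0.0, 2.0] [0.04, 0.01, 0.01]
[-0.5, 0.0, 2.0] [0.04, 0.01, 0.01]
[-0.5, 0.0, 2.0] [0.04, 0.01, 0.01]
```

Emit:
drive_tool:
  claw: [0, 0, 0, 0, 0]
  offset:
    - [-0.5, -1, 3]
    - [-0.5, -1, 3]
    - [-0.5, -1, 3]
    - [-0.5, -1, 2]
    - [-0.5, -1, 1]
  turn:
    - [0.06, 0.02, 0.01]
    - [0.06, 0.02, 0.01]
    - [0.06, 0.02, 0.01]
    - [0.05, 0.01, 0.01]
    - [0.04, 0.01, 0.01]

```text
time: 8.95
tool_pos: [0.5457, 0.1486, 0.2279]
orientation: [-1.56, 0.0, -1.697]
contact_force: [0.1, -0.6, -3.9]
gripper_width: 0.0152
```

```bash
python3 plan.py 541.7 150 200 -97 0 5
```

```text
t 8.95 p [545.65 148.59 227.92] rpy [-89.36   0.02 -97.26] F [ 0.13 -0.56 -3.94] M [ 0.12  0.03 -0.03] w 15.15114926635066
total dist 28.230293490978102 rot units [-0.11 -0.04 -0.  ] tool delta [-0.89 27.87 -4.41]
[-0.2, 5.6, -0.9] [-0.02, -0.01, -0.0]
[-0.2, 5.6, -0.9] [-0.02, -0.01, -0.0]
[-0.2, 5.6, -0.9] [-0.02, -0.01, -0.0]
[-0.2, 5.6, -0.8] [-0.02, -0.01, -0.0]
[-0.2, 5.6, -0.8] [-0.02, -0.01, -0.0]
```

Emit:
drive_tool:
  claw: [0, 0, 0, 0, 0]
  offset:
    - [0, 4, -2]
    - [-0.5, 5, -1]
    - [-0.5, 5, -0.5]
    - [0, 3, 0]
    - [0, 1, 0]
  turn:
    - [-0.05, -0.02, 0]
    - [-0.02, -0.02, 0]
    - [0, 0, 0]
    - [0, 0, 0]
    - [0, 0, 0]

```text
time: 9.37
tool_pos: [0.5425, 0.1505, 0.2089]
orientation: [-1.566, 0.001, -1.693]
contact_force: [0.0, -0.7, -3.3]
gripper_width: 0.0152
```

```bash
python3 plan.py 541.7 150 200 -97 0 5
```

```text
t 9.37 p [542.54 150.5  208.88] rpy [-89.73   0.05 -96.98] F [ 0.03 -0.7  -3.29] M [ 0.13 -0.04  0.02] w 15.241165106209166
total dist 8.928696315992207 rot units [-0.04  0.   -0.01] tool delta [ 0.61  8.87 -0.81]
[0.1, 1.8, -0.2] [-0.01, 0.0, -0.0]
[0.1, 1.8, -0.2] [-0.01, 0.0, -0.0]
[0.1, 1.8, -0.2] [-0.01, 0.0, -0.0]
[0.1, 1.8, -0.2] [-0.01, 0.0, -0.0]
[0.1, 1.8, -0.2] [-0.01, 0.0, -0.0]
```

Emit:
drive_tool:
  claw: [0, 0, 0, 0, 0]
  offset:
    - [0.2, 2, -0.3]
    - [0.2, 2, -0.3]
    - [0, 2, -0.2]
    - [0, 1, 0]
    - [0, 0, 0]
  turn:
    - [-0.03, 0, 0]
    - [0, 0, 0]
    - [0, 0, 0]
    - [0, 0, 0]
    - [0, 0, 0]

```text
time: 9.78
tool_pos: [0.5407, 0.1501, 0.1996]
orientation: [-1.572, -0.0, -1.692]
contact_force: [-0.5, 1.4, -4.3]
gripper_width: 0.0152
```

```bash
python3 plan.py 541.7 150 200 -97 0 5;python3 - <<'E'
from h import *
for n in('side','top'): cam(n,n+'6.png')
a=cv2.imread('pics/side6.png'); cv2.imwrite('pics/z8.png',cv2.resize(a[160:260,290:390],(600,600),interpolation=cv2.INTER_CUBIC))
E
python3 rel.py 6
```

```text
t 9.78 p [540.72 150.12 199.63] rpy [-90.08  -0.   -96.96] F [-0.49  1.42 -4.27] M [ 0.09 -0.04  0.01] w 15.22559250907084
total dist 1.055161317499742 rot units [0.01 0.01 0.  ] tool delta [ 0.   -0.37  0.99]
[0.0, -0.1, 0.2] [0.0, 0.0, 0.0]
[0.0, -0.1, 0.2] [0.0, 0.0, 0.0]
[0.0, -0.1, 0.2] [0.0, 0.0, 0.0]
[0.0, -0.1, 0.2] [0.0, 0.0, 0.0]
[0.0, -0.1, 0.2] [0.0, 0.0, 0.0]
pred origin [541.21 154.14  75.53] seat [541.24 154.13 111.53]
top 1271 hitch [542.32 156.3   63.81] tow d local [ 1.9  -0.42 -0.35] yaw,pitch deg [-0.09 -0.1 ] med 0.9466078851468858
   seat [541.89 155.9  111.18] seat-pin world [-0.43 -0.39 47.37]  in tow axes: x -0.4 y 0.4 z 47.4 tow yaw 82.94389223456851 tow pitch(nose up) 0.10206969081955165
side 1353 hitch [542.02 151.81  61.82] tow d local [-1.77  0.1  -3.39] yaw,pitch deg [0.09 0.24] med 0.864596341334197
   seat [540.95 152.53 108.14] seat-pin world [-1.07  0.73 46.32]  in tow axes: x 0.6 y 1.2 z 46.3 tow yaw 83.12929012347821 tow pitch(nose up) -0.23900714350108726
```

View pics/z8.png

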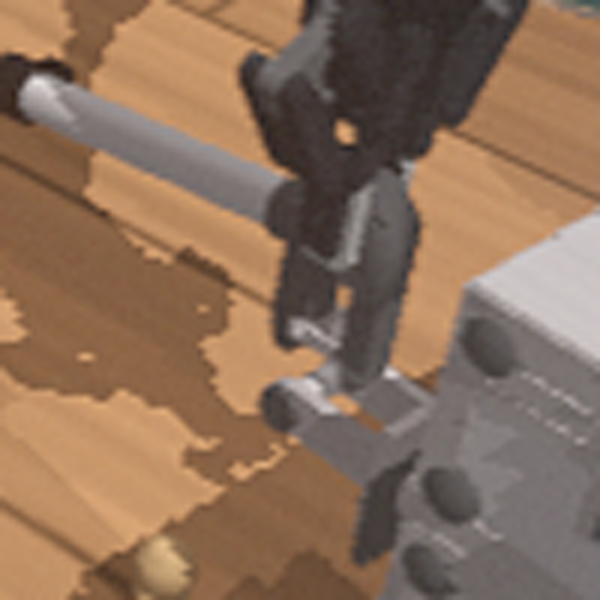

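Emit:
drive_tool:
  claw: [0, 0, 0, 0, 0]
  offset:
    - [0, 2, 0.5]
    - [0, 2, 0.3]
    - [0, 2, 0]
    - [0, 2, 0]
    - [0, 1.5, 0]
  turn:
    - [0, 0, 0]
    - [0, 0, 0]
    - [0, 0, 0]
    - [0, 0, 0]
    - [0, 0, 0]

```text
time: 10.3
tool_pos: [0.5427, 0.1502, 0.1909]
orientation: [-1.569, 0.001, -1.692]
contact_force: [0.1, -0.2, -4.6]
gripper_width: 0.0155
```

```bash
python3 plan.py 541.7 150 180 -97 0 5
```

```text
t 10.3 p [542.65 150.2  190.87] rpy [-89.91   0.06 -96.97] F [ 0.08 -0.17 -4.55] M [ 0.13  0.03 -0.01] w 15.450286358355159
total dist 10.91214529410941 rot units [-0.01  0.01 -0.01] tool delta [ 0.33 10.87 -0.94]
[0.1, 2.2, -0.2] [-0.0, 0.0, -0.0]
[0.1, 2.2, -0.2] [-0.0, 0.0, -0.0]
[0.1, 2.2, -0.2] [-0.0, 0.0, -0.0]
[0.1, 2.2, -0.2] [-0.0, 0.0, -0.0]
[0.1, 2.2, -0.2] [-0.0, 0.0, -0.0]
```

Emit:
drive_tool:
  claw: [0, 0, 0, 0, 0]
  offset:
    - [0.1, 1.5, -0.3]
    - [0, 1.5, 0]
    - [0, 1.5, 0]
    - [0, 1.5, 0]
    - [0, 1.5, 0]
  turn:
    - [0, 0, 0]
    - [0, 0, 0]
    - [0, 0, 0]
    - [0, 0, 0]
    - [0, 0, 0]

```text
time: 10.72
tool_pos: [0.5422, 0.1501, 0.1823]
orientation: [-1.57, 0.001, -1.692]
contact_force: [-0.1, 0.4, -4.4]
gripper_width: 0.015
```

```bash
python3 plan.py 541.7 150 180 -97 0 5|head -2
```

```text
t 10.72 p [542.16 150.09 182.26] rpy [-89.94   0.05 -96.97] F [-0.12  0.44 -4.42] M [ 0.15 -0.04  0.01] w 14.953057423499116
total dist 2.310861682837996 rot units [-0.01  0.01 -0.01] tool delta [ 0.15  2.26 -0.45]
```

Emit:
drive_tool:
  claw: [0, 0, 0, 0, 0]
  offset:
    - [0.1, 1.2, -0.2]
    - [0, 1.2, 0]
    - [0, 1.2, 0]
    - [0, 1.2, 0]
    - [0, 1.2, 0]
  turn:
    - [0, 0, 0]
    - [0, 0, 0]
    - [0, 0, 0]
    - [0, 0, 0]
    - [0, 0, 0]

```text
time: 11.13
tool_pos: [0.5422, 0.1499, 0.1794]
orientation: [-1.57, 0.0, -1.692]
contact_force: [-3.5, -0.7, 4.9]
gripper_width: 0.0154
```

```bash
python3 plan.py 541.7 150 180 -97 0 5|head -2
```

```text
t 11.13 p [542.2  149.89 179.36] rpy [-89.94   0.02 -96.95] F [-3.52 -0.75  4.88] M [-0.13  0.85 -0.01] w 15.401017774398719
total dist 0.8158786618693981 rot units [-0.01  0.01 -0.  ] tool delta [-0.04 -0.64 -0.51]
```

```bash
python3 - <<'E'
from h import *
for n in('side','top'): cam(n,n+'7.png')
a=cv2.imread('pics/side7.png'); cv2.imwrite('pics/z9.png',cv2.resize(a[160:260,290:390],(600,600),interpolation=cv2.INTER_CUBIC))
E
python3 rel.py 7; python3 plan.py 541.7 150 180 -97 0 5|head -2
```

```text
pred origin [542.81 153.86  54.75] seat [542.77 153.86  90.75]
top 1217 hitch [542.32 156.3   63.81] tow d local [ 1.86 -0.57  0.11] yaw,pitch deg [-0.16 -0.06] med 0.9125545280894833
   seat [543.56 155.6   90.86] seat-pin world [ 1.23 -0.7  27.05]  in tow axes: x -0.5 y -1.3 z 27.0 tow yaw 82.88540824627096 tow pitch(nose up) 0.07811160275235442
side 1280 hitch [542.02 151.81  61.82] tow d local [-1.55 -0.08 -1.3 ] yaw,pitch deg [ 0.07 -0.08] med 0.78678221208403
   seat [542.66 152.26  89.45] seat-pin world [ 0.64  0.46 27.64]  in tow axes: x 0.5 y -0.6 z 27.6 tow yaw 83.1121158855398 tow pitch(nose up) 0.09310413744530693
t 11.23 p [542.19 149.87 179.15] rpy [-89.94   0.02 -96.95] F [-3.89 -1.64  4.68] M [-0.15  0.83  0.01] w 15.85005989075491
total dist 0.9862374278125514 rot units [-0.01  0.01 -0.  ] tool delta [-0.07 -0.85 -0.5 ]
```

View pics/z9.png

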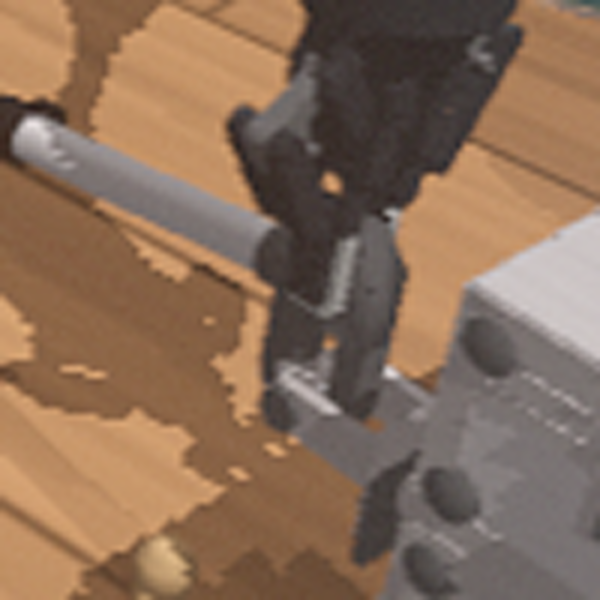

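Emit:
drive_tool:
  claw: [0, 0, 0, 0, 0]
  offset:
    - [0, 1.4, 0]
    - [0, 1.6, 0]
    - [0, 1.6, 0]
    - [0, 1.6, 0]
    - [0, 1.6, 0]
  turn:
    - [0, 0, 0]
    - [0, 0, 0]
    - [0, 0, 0]
    - [0, 0, 0]
    - [0, 0, 0]

```text
time: 11.65
tool_pos: [0.543, 0.1492, 0.1764]
orientation: [-1.567, -0.001, -1.691]
contact_force: [-4.0, -3.1, 7.8]
gripper_width: 0.0155
```

```bash
python3 plan.py 541.7 150 180 -97 0 5|head -2
```

```text
t 11.65 p [543.04 149.22 176.43] rpy [-89.81  -0.07 -96.9 ] F [-3.99 -3.1   7.76] M [-0.47  0.89 -0.02] w 15.487456883459462
total dist 3.894130002134694 rot units [-0.03  0.02  0.01] tool delta [-0.6  -3.58 -1.41]
```

Emit:
drive_tool:
  claw: [0, 0, 0, 0, 0]
  offset:
    - [-0.3, 1.6, -0.5]
    - [-0.3, 1.6, -0.5]
    - [-0.3, 1.6, -0.3]
    - [-0.2, 1.6, -0.3]
    - [-0.2, 1.6, -0.3]
  turn:
    - [0, 0, 0]
    - [0, 0, 0]
    - [0, 0, 0]
    - [0, 0, 0]
    - [0, 0, 0]

```text
time: 12.07
tool_pos: [0.5438, 0.1481, 0.1738]
orientation: [-1.561, -0.006, -1.689]
contact_force: [-3.1, -2.9, 6.0]
gripper_width: 0.015
```

```bash
python3 plan.py 541.7 150 180 -97 0 5|head -2
```

```text
t 12.07 p [543.83 148.09 173.8 ] rpy [-89.41  -0.34 -96.8 ] F [-3.06 -2.92  6.02] M [-0.62  0.55 -0.02] w 15.047063176678813
total dist 6.8289002056320145 rot units [-0.1   0.03  0.06] tool delta [-1.61 -6.24 -2.27]
```

Emit:
drive_tool:
  claw: [0, 0, 0, 0, 0]
  offset:
    - [-0.6, 1.6, -0.8]
    - [-0.6, 1.6, -0.8]
    - [-0.6, 1.6, -0.8]
    - [-0.5, 1.6, -0.6]
    - [-0.5, 1.6, -0.5]
  turn:
    - [-0.06, 0.02, 0.04]
    - [-0.06, 0.01, 0.04]
    - [-0.05, 0, 0.04]
    - [-0.04, 0, 0.03]
    - [-0.04, 0, 0.03]

```text
time: 12.48
tool_pos: [0.5456, 0.1462, 0.1702]
orientation: [-1.574, 0.005, -1.689]
contact_force: [-2.0, -4.2, 4.1]
gripper_width: 0.0151
```

```bash
python3 plan.py 541.7 150 180 -97 0 5|head -2
```

```text
t 12.48 p [545.61 146.2  170.19] rpy [-90.16   0.27 -96.75] F [-1.97 -4.22  4.08] M [-0.98  0.3   0.01] w 15.123975551444037
total dist 11.220198702238617 rot units [ 0.03  0.04 -0.04] tool delta [-3.36 -9.78 -4.35]
```

```bash
python3 - <<'E'
from h import *
for n in('side','top'): cam(n,n+'8.png')
a=cv2.imread('pics/side8.png'); cv2.imwrite('pics/z10.png',cv2.resize(a[160:260,290:390],(600,600),interpolation=cv2.INTER_CUBIC))
E
python3 rel.py 8; python3 plan.py 541.7 150 180 -97 0 5|head -2
```

```text
pred origin [545.81 150.72  45.45] seat [545.89 150.54  81.44]
top 1199 hitch [542.32 156.3   63.81] tow d local [ 1.51 -0.93  0.03] yaw,pitch deg [-0.17  0.04] med 0.904230738120388
   seat [546.99 151.95  81.48] seat-pin world [ 4.67 -4.35 17.67]  in tow axes: x -3.7 y -5.1 z 17.7 tow yaw 83.07235954023562 tow pitch(nose up) 0.23053243495404072
side 1239 hitch [542.02 151.81  61.82] tow d local [-1.37 -1.33 -1.27] yaw,pitch deg [-0.31  0.07] med 1.0109474902966102
   seat [547.05 149.07  80.17] seat-pin world [ 5.03 -2.73 18.35]  in tow axes: x -2.0 y -5.3 z 18.4 tow yaw 82.93221171642861 tow pitch(nose up) 0.19541139801677698
t 12.58 p [545.62 146.13 169.82] rpy [-90.16   0.27 -96.76] F [-1.06 -4.78  2.32] M [-0.96  0.17 -0.08] w 15.448950418005465
total dist 11.56956486040663 rot units [ 0.03  0.04 -0.04] tool delta [ -3.43 -10.15  -4.38]
```

View pics/z10.png

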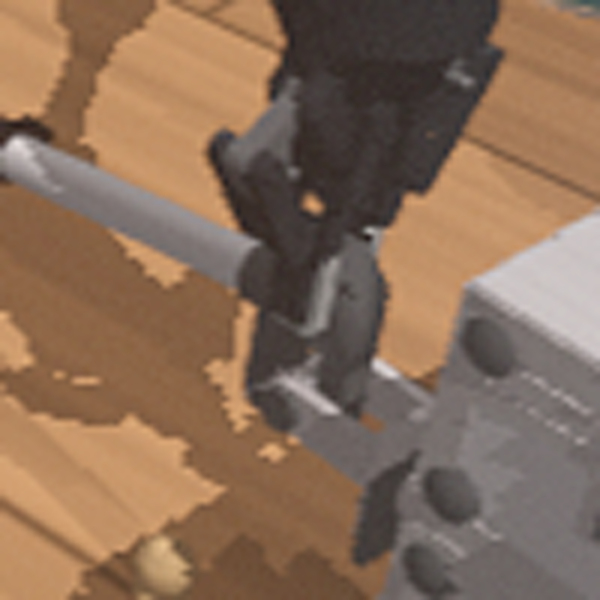

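Emit:
drive_tool:
  claw: [0, 0, 0, 0, 0]
  offset:
    - [-1, 0.5, -1.5]
    - [-1, 0.5, -1.5]
    - [-1, 0.5, -1.5]
    - [-0.5, 0.5, -1]
    - [-0.5, 0.5, -0.5]
  turn:
    - [0, 0, 0]
    - [0, 0, 0]
    - [0, 0, 0]
    - [0, 0, 0]
    - [0, 0, 0]

```text
time: 13.0
tool_pos: [0.5444, 0.1468, 0.1691]
orientation: [-1.562, -0.001, -1.687]
contact_force: [-1.3, -4.4, 3.0]
gripper_width: 0.0155
```

```bash
python3 plan.py 541.7 150 180 -97 0 5|head -2
```

```text
t 13.0 p [544.44 146.81 169.06] rpy [-89.47  -0.07 -96.68] F [-1.27 -4.36  3.05] M [-0.74  0.22 -0.02] w 15.457591946922507
total dist 11.72436342539713 rot units [-0.09  0.05  0.01] tool delta [ -2.83 -10.98  -2.99]
```

Emit:
drive_tool:
  claw: [0, 0, 0, 0, 0]
  offset:
    - [-1.5, 0.7, -2]
    - [-1.5, 0.7, -2]
    - [-1.5, 0.7, -1.5]
    - [-1, 0.7, -1]
    - [-1, 0.7, -0.5]
  turn:
    - [-0.05, 0.02, 0]
    - [-0.05, 0.02, 0]
    - [0, 0.02, 0]
    - [0, 0, 0]
    - [0, 0, 0]

```text
time: 13.42
tool_pos: [0.5427, 0.1492, 0.166]
orientation: [-1.559, -0.011, -1.69]
contact_force: [-0.6, -6.5, 1.2]
gripper_width: 0.0151
```

```bash
python3 plan.py 541.7 150 180 -97 0 5|head -2
```

```text
t 13.42 p [542.65 149.2  166.02] rpy [-89.34  -0.61 -96.84] F [-0.56 -6.47  1.15] M [-1.11  0.11 -0.07] w 15.101900193594993
total dist 14.032106275660857 rot units [-0.11  0.03  0.1 ] tool delta [ -0.54 -13.99  -0.88]
```

Emit:
drive_tool:
  claw: [0, 0, 0, 0, 0]
  offset:
    - [-0.5, 1.3, -1]
    - [-0.5, 1.3, -1]
    - [-0.5, 1.3, -0.8]
    - [-0.5, 1.3, -0.6]
    - [-0.5, 1.3, -0.5]
  turn:
    - [-0.06, 0.01, 0.05]
    - [-0.05, 0.01, 0.05]
    - [-0.03, 0, 0.03]
    - [-0.02, 0, 0.02]
    - [-0.02, 0, 0.02]

```text
time: 13.83
tool_pos: [0.5396, 0.1489, 0.1567]
orientation: [-1.575, 0.001, -1.69]
contact_force: [-0.1, -4.2, -4.3]
gripper_width: 0.0154
```

```bash
python3 plan.py 541.7 150 180 -97 0 5|head -2
```

```text
t 13.83 p [539.63 148.95 156.67] rpy [-90.27   0.06 -96.82] F [-0.13 -4.25 -4.34] M [-0.81 -0.08 -0.03] w 15.403572526337237
total dist 23.44993779928598 rot units [ 0.04  0.03 -0.01] tool delta [ -1.32 -23.34   1.82]
```

Emit:
drive_tool:
  claw: [0, 0, 0, 0, 0]
  offset:
    - [-0.5, 1, 0.5]
    - [-0.5, 1, 0.5]
    - [-0.3, 1, 0.2]
    - [-0.3, 1, 0]
    - [-0.3, 1, 0]
  turn:
    - [0, 0, 0]
    - [0, 0, 0]
    - [0, 0, 0]
    - [0, 0, 0]
    - [0, 0, 0]

```text
time: 14.25
tool_pos: [0.5393, 0.1506, 0.151]
orientation: [-1.581, -0.001, -1.689]
contact_force: [-3.1, -6.2, 5.0]
gripper_width: 0.0153
```

```bash
python3 plan.py 541.7 150 180 -97 0 5|head -2
```

```text
t 14.25 p [539.26 150.55 150.96] rpy [-90.59  -0.07 -96.79] F [-3.12 -6.23  5.02] M [-0.99  0.61 -0.02] w 15.312217856200263
total dist 29.14875721380075 rot units [0.1  0.03 0.01] tool delta [  0.3  -29.06   2.19]
```

Emit:
drive_tool:
  claw: [0, 0, 0, 0, 0]
  offset:
    - [0, 1.4, 0.3]
    - [0, 1.4, 0.3]
    - [0, 1.4, 0.2]
    - [0, 1.4, 0]
    - [0, 1.4, 0]
  turn:
    - [0.03, 0, 0]
    - [0.03, 0, 0]
    - [0, 0, 0]
    - [0, 0, 0]
    - [0, 0, 0]

```text
time: 14.67
tool_pos: [0.5391, 0.1507, 0.151]
orientation: [-1.578, -0.004, -1.688]
contact_force: [-4.6, -5.3, 6.7]
gripper_width: 0.0152
```

```bash
python3 plan.py 541.7 150 180 -97 0 5|head -2;  python3 - <<'E'
from h import *
for n in('side','top'): cam(n,n+'9.png')
a=cv2.imread('pics/side9.png'); cv2.imwrite('pics/z11.png',cv2.resize(a[160:260,290:390],(600,600),interpolation=cv2.INTER_CUBIC))
E
python3 rel.py 9; python3 plan.py 541.7 150 180 -97 0 5|head -2
```

```text
t 14.67 p [539.1  150.73 150.97] rpy [-90.43  -0.21 -96.7 ] F [-4.62 -5.27  6.75] M [-0.71  0.76 -0.02] w 15.190974492526488
total dist 29.1558126451315 rot units [0.07 0.05 0.04] tool delta [  0.53 -29.05   2.45]
pred origin [538.56 154.38  26.55] seat [538.85 154.48  62.55]
top 1153 hitch [542.32 156.3   63.81] tow d local [ 1.87 -0.62  0.15] yaw,pitch deg [-0.11 -0.05] med 1.0436278985569967
   seat [539.68 156.24  62.68] seat-pin world [-2.64 -0.06 -1.13]  in tow axes: x -0.4 y 2.6 z -1.2 tow yaw 83.18333845905109 tow pitch(nose up) -0.16516137177115717
side 1065 hitch [542.02 151.81  61.82] tow d local [-1.59  0.29 -1.37] yaw,pitch deg [ 0.15 -0.04] med 0.8003497436863389
   seat [538.36 152.9   61.19] seat-pin world [-3.66  1.1  -0.63]  in tow axes: x 0.7 y 3.8 z -0.7 tow yaw 83.4530000208514 tow pitch(nose up) -0.16692640552917098
t 14.77 p [539.09 150.76 150.96] rpy [-90.44  -0.21 -96.7 ] F [-4.38 -4.82  5.66] M [-0.71  0.79 -0.  ] w 14.888457302892721
total dist 29.169133820572803 rot units [0.07 0.05 0.04] tool delta [  0.55 -29.06   2.46]
```

View pics/z11.png

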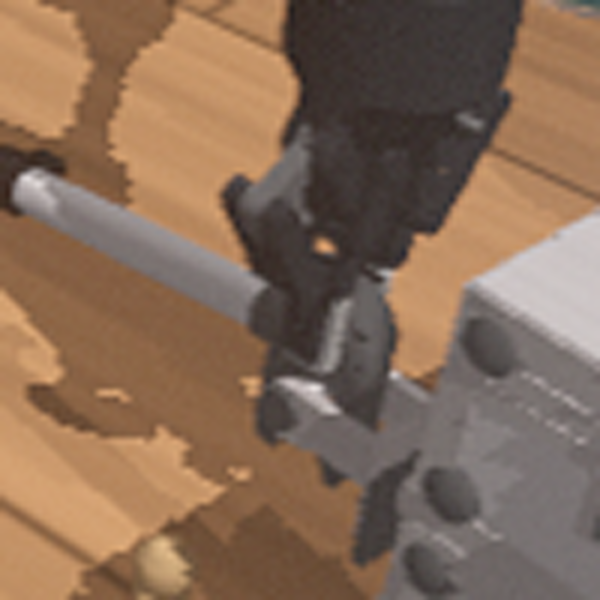

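Emit:
drive_tool:
  claw: [0, 0, 0, 0, 0]
  offset:
    - [0, -1, 0.5]
    - [0, -1.5, 0.5]
    - [0, -1.5, 0.3]
    - [0, -1.2, 0]
    - [0, -1, 0]
  turn:
    - [0.03, 0.01, 0.02]
    - [0.03, 0.01, 0.02]
    - [0, 0, 0]
    - [0, 0, 0]
    - [0, 0, 0]

```text
time: 15.18
tool_pos: [0.5385, 0.1506, 0.1551]
orientation: [-1.576, -0.001, -1.689]
contact_force: [0.4, -3.0, -5.8]
gripper_width: 0.0154
```

```bash
python3 plan.py 541.7 150 165 -97 0 5|head -2
```

```text
t 15.18 p [538.52 150.58 155.12] rpy [-90.28  -0.05 -96.8 ] F [ 0.45 -3.03 -5.85] M [-0.44 -0.01 -0.  ] w 15.367166373048715
total dist 10.396004959637976 rot units [0.05 0.03 0.01] tool delta [ 0.2  -9.9   3.17]
```

Emit:
drive_tool:
  claw: [0, 0, 0, 0, 0]
  offset:
    - [0.3, -1.2, 0.5]
    - [0.3, -1.2, 0.5]
    - [0.2, -1.2, 0.5]
    - [0, -1.2, 0.3]
    - [0, -1.2, 0.3]
  turn:
    - [0.02, 0.01, 0]
    - [0.02, 0.01, 0]
    - [0, 0, 0]
    - [0, 0, 0]
    - [0, 0, 0]

```text
time: 15.6
tool_pos: [0.54, 0.1503, 0.1608]
orientation: [-1.573, 0.0, -1.692]
contact_force: [-0.2, -1.8, -5.7]
gripper_width: 0.015
```

```bash
python3 plan.py 541.7 150 165 -97 0 5|head -2
```

```text
t 15.6 p [540.05 150.28 160.8 ] rpy [-90.13   0.01 -96.94] F [-0.19 -1.85 -5.7 ] M [-0.4   0.09 -0.05] w 15.024972274552171
total dist 4.520495910238849 rot units [ 0.02  0.01 -0.  ] tool delta [ 0.08 -4.2   1.67]
```

Emit:
drive_tool:
  claw: [0, 0, 0, 0, 0]
  offset:
    - [0.2, -1, 0.2]
    - [0, -1, 0]
    - [0, -1, 0]
    - [0, -1, 0]
    - [0, -1, 0]
  turn:
    - [0, 0, 0]
    - [0, 0, 0]
    - [0, 0, 0]
    - [0, 0, 0]
    - [0, 0, 0]

```text
time: 16.02
tool_pos: [0.5404, 0.1501, 0.1656]
orientation: [-1.573, 0.001, -1.692]
contact_force: [3.8, -0.5, -16.9]
gripper_width: 0.015
```

```bash
python3 plan.py 541.7 150 165 -97 0 5|head -2
```

```text
t 16.02 p [540.4  150.06 165.57] rpy [-90.1    0.03 -96.95] F [  3.84  -0.47 -16.92] M [-0.07 -0.77  0.  ] w 15.001720685698121
total dist 1.419227296962836 rot units [ 0.02  0.01 -0.  ] tool delta [-0.1   0.57  1.3 ]
```

Emit:
drive_tool:
  claw: [0, 0, 0, 0, 0]
  offset:
    - [0, -1.2, 0]
    - [0, -1.3, 0]
    - [0, -1.3, 0]
    - [0, -1.3, 0]
    - [0, -1.3, 0]
  turn:
    - [0, 0, 0]
    - [0, 0, 0]
    - [0, 0, 0]
    - [0, 0, 0]
    - [0, 0, 0]

```text
time: 16.43
tool_pos: [0.5402, 0.15, 0.1656]
orientation: [-1.572, 0.001, -1.692]
contact_force: [5.6, 0.3, -19.2]
gripper_width: 0.0154
```

```bash
python3 plan.py 541.7 150 165 -97 0 5|head -2
```

```text
t 16.43 p [540.22 150.03 165.64] rpy [-90.08   0.05 -96.96] F [  5.61   0.3  -19.2 ] M [-0.02 -1.09 -0.06] w 15.364841780633755
total dist 1.6137782958497398 rot units [ 0.01  0.01 -0.01] tool delta [-0.15  0.64  1.48]
```

Emit:
drive_tool:
  claw: [0, 0, 0, 0, 0]
  offset:
    - [0, -1.5, 0]
    - [0, -1.6, 0]
    - [0, -1.6, 0]
    - [0, -1.6, 0]
    - [0, -1.6, 0]
  turn:
    - [0, 0, 0]
    - [0, 0, 0]
    - [0, 0, 0]
    - [0, 0, 0]
    - [0, 0, 0]

```text
time: 16.85
tool_pos: [0.5402, 0.15, 0.1657]
orientation: [-1.572, 0.001, -1.693]
contact_force: [5.3, -0.5, -21.0]
gripper_width: 0.0146
```

Emit:
drive_tool:
  claw: [0, 0, 0, 0, 0]
  offset:
    - [0, 0, 0.2]
    - [0, 1, 0.2]
    - [0, 1.2, 0]
    - [0, 1.2, 0]
    - [0, 1.2, 0]
  turn:
    - [0, 0, 0]
    - [0, 0, 0]
    - [0, 0, 0]
    - [0, 0, 0]
    - [0, 0, 0]

```text
time: 17.27
tool_pos: [0.5412, 0.15, 0.1644]
orientation: [-1.572, 0.001, -1.692]
contact_force: [-1.1, -1.9, -3.2]
gripper_width: 0.0153
```

```bash
python3 plan.py 541 150.3 151 -97 0 5|head -2
```

```text
t 17.27 p [541.2  150.04 164.38] rpy [-90.08   0.05 -96.97] F [-1.11 -1.89 -3.25] M [-0.45  0.25 -0.  ] w 15.309805188605463
total dist 13.387279878963668 rot units [ 0.01  0.   -0.01] tool delta [-0.22 13.38 -0.21]
```

Emit:
drive_tool:
  claw: [0, 0, 0, 0, 0]
  offset:
    - [0, 1.5, 0]
    - [0, 1.5, 0]
    - [0, 1.5, 0]
    - [0, 1.5, 0]
    - [0, 1.3, 0]
  turn:
    - [0, 0, 0]
    - [0, 0, 0]
    - [0, 0, 0]
    - [0, 0, 0]
    - [0, 0, 0]

```text
time: 17.68
tool_pos: [0.5423, 0.1499, 0.159]
orientation: [-1.569, 0.001, -1.692]
contact_force: [-1.3, -3.9, -2.6]
gripper_width: 0.0149
```

```bash
python3 plan.py 541 150.3 151 -97 0 5|head -2
```

```text
t 17.68 p [542.33 149.87 159.04] rpy [-89.87   0.07 -96.96] F [-1.27 -3.87 -2.64] M [-0.45  0.14 -0.07] w 14.864227010596125
total dist 8.164607372637933 rot units [-0.02  0.01 -0.01] tool delta [-0.26  8.04 -1.39]
```

Emit:
drive_tool:
  claw: [0, 0, 0, 0, 0]
  offset:
    - [0.2, 1.4, -0.3]
    - [0.2, 1.4, -0.3]
    - [0.1, 1.4, -0.2]
    - [0, 1.2, 0]
    - [0, 1, 0]
  turn:
    - [0, 0, 0]
    - [0, 0, 0]
    - [0, 0, 0]
    - [0, 0, 0]
    - [0, 0, 0]

```text
time: 18.1
tool_pos: [0.5419, 0.1498, 0.1519]
orientation: [-1.567, 0.002, -1.692]
contact_force: [-0.3, -2.7, -2.9]
gripper_width: 0.0151
```

```bash
python3 plan.py 541 150.3 151 -97 0 5|head -2
```

```text
t 18.1 p [541.94 149.82 151.92] rpy [-89.81   0.12 -96.97] F [-0.33 -2.65 -2.87] M [-0.4   0.04  0.08] w 15.109188919945538
total dist 1.3960619126129743 rot units [-0.03  0.01 -0.02] tool delta [-0.36  0.91 -0.99]
```

Emit:
drive_tool:
  claw: [0, 0, 0, 0, 0]
  offset:
    - [0.4, 0.5, -0.4]
    - [0.7, 0.3, -0.3]
    - [0.7, 0.2, 0]
    - [0.7, 0.2, 0]
    - [0.7, 0.2, 0]
  turn:
    - [0, 0, 0.05]
    - [0, 0, 0.08]
    - [0, 0, 0.08]
    - [0, 0, 0.08]
    - [0, 0, 0.08]

```text
time: 18.52
tool_pos: [0.5412, 0.1463, 0.151]
orientation: [-1.567, 0.043, -1.691]
contact_force: [-0.2, -3.4, -1.4]
gripper_width: 0.0151
```

```bash
python3 plan.py 541 150.3 151 -97 5 5|head -2
```

```text
t 18.52 p [541.17 146.31 150.96] rpy [-89.77   2.48 -96.89] F [-0.2  -3.39 -1.45] M [-0.5   0.16 -0.04] w 15.086583513492805
total dist 3.998860838879119 rot units [-0.04  0.02  0.42] tool delta [-3.94  0.13 -0.65]
```

Emit:
drive_tool:
  claw: [0, 0, 0, 0, 0]
  offset:
    - [0.7, 0.1, -0.2]
    - [0.7, 0.1, 0]
    - [0.7, 0.1, 0]
    - [0.6, 0.1, 0]
    - [0.5, 0.1, 0]
  turn:
    - [0, 0, 0.07]
    - [0, 0, 0.07]
    - [0, 0, 0.06]
    - [0, 0, 0.05]
    - [0, 0, 0.04]

```text
time: 18.93
tool_pos: [0.5408, 0.1431, 0.1507]
orientation: [-1.566, 0.079, -1.692]
contact_force: [-1.3, -2.4, -1.6]
gripper_width: 0.0151
```

```bash
python3 plan.py 541 150.3 151 -97 5 5|head -2;python3 - <<'E'
from h import *
for n in('side','top'): cam(n,n+'10.png')
E
python3 tcheck.py 10;python3 rel.py 10; python3 - <<'E'
from h import *
for n in('top','side'):
    P=cloud(n,np.load(f'pics/{n}10.png.npz')['d'])*1000
    d=P[...,:2]-[541,154]; ex=np.array([.1219,.9925]); ey=np.array([-.9925,.1219])
    x=d@ex;y=d@ey
    m=(x<-280)&(x>-320)&(abs(y)<55)&(P[...,2]>8)&(P[...,2]<60)
    z=P[...,2][m];print(n,m.sum(),'T top z',np.percentile(z,[50,90,98]))
E
```

```text
t 18.93 p [540.77 143.07 150.7 ] rpy [-89.72   4.55 -96.97] F [-1.27 -2.4  -1.57] M [-0.25  0.22 -0.01] w 15.142335667703776
total dist 7.241299189266985 rot units [-0.05  0.01  0.08] tool delta [-7.21  0.27 -0.65]
top 472 T centroid [-292.02    0.06  -48.33] min [-306.53  -62.06  -59.98] max [-270.45   61.39  -40.06] p98 [-275.14   58.33  -42.75]
top 635 shank y fit (slope,icpt@0) [-0.01 -0.91] z fit [ 0.16 -4.52]
side 341 T centroid [-289.76   -8.38  -52.71] min [-307.78  -64.74  -67.98] max [-270.01   59.24  -43.84] p98 [-276.68   56.    -45.2 ]
side 511 shank y fit (slope,icpt@0) [-0.01 -6.89] z fit [ 0.16 -8.44]
pred origin [543.01 156.7   26.99] seat [542.49 153.9   62.88]
top 1110 hitch [542.32 156.3   63.81] tow d local [ 2.07 -1.09 -0.4 ] yaw,pitch deg [-0.24 -0.09] med 0.9828708904574048
   seat [543.82 155.79  62.64] seat-pin world [ 1.5  -0.51 -1.17]  in tow axes: x -0.4 y -1.5 z -1.1 tow yaw 82.77993375608624 tow pitch(nose up) 4.622070730273666
side 1052 hitch [542.02 151.81  61.82] tow d local [-1.5  -0.13 -1.39] yaw,pitch deg [ 0.09 -0.1 ] med 0.8760279382929648
   seat [542.45 152.44  61.37] seat-pin world [ 0.44  0.64 -0.45]  in tow axes: x 0.6 y -0.4 z -0.5 tow yaw 83.11867827225147 tow pitch(nose up) 4.635775430178891
top 408 T top z [26.21163568 29.74066166 31.10890014]
side 266 T top z [23.69287057 27.55105043 28.40260765]
```

Emit:
drive_tool:
  claw: [0, 0, 0, 0, 0]
  offset:
    - [0.3, 0.1, -0.1]
    - [0.3, 0.1, 0]
    - [0.3, 0.1, 0]
    - [0.2, 0.1, 0]
    - [0.2, 0.1, 0]
  turn:
    - [0, 0, 0.03]
    - [0, 0, 0.03]
    - [0, 0, 0.03]
    - [0, 0, 0.03]
    - [0, 0, 0.03]

```text
time: 19.45
tool_pos: [0.5407, 0.142, 0.1506]
orientation: [-1.566, 0.096, -1.691]
contact_force: [-0.7, -1.5, 0.5]
gripper_width: 0.0154
```

```bash
python3 plan.py 541 150.3 151 -97 5 5|head -2
```

```text
t 19.45 p [540.67 141.96 150.61] rpy [-89.7    5.47 -96.89] F [-0.73 -1.54  0.47] M [-0.86  0.32 -0.08] w 15.387843160599884
total dist 8.354729444339956 rot units [-0.05  0.02 -0.08] tool delta [-8.32  0.4  -0.68]
```

Emit:
drive_tool:
  claw: [0.1, 0.25, 0.4, 0.45, 0.45]
  offset:
    - [0, 0, 0]
    - [0, 0, 0]
    - [0, 0, 0]
    - [0, 0, 0]
    - [0, 0, 0]
  turn:
    - [0, 0, 0]
    - [0, 0, 0]
    - [0, 0, 0]
    - [0, 0, 0]
    - [0, 0, 0]

```text
time: 19.87
tool_pos: [0.5427, 0.1434, 0.1521]
orientation: [-1.561, 0.099, -1.692]
contact_force: [0.2, 0.8, -0.6]
gripper_width: 0.0386
```

```bash
python3 plan.py 541 150.3 151 -97 5 5|head -2;python3 - <<'E'
from h import *
for n in('side','top'): cam(n,n+'11.png')
a=cv2.imread('pics/side11.png'); cv2.imwrite('pics/z12.png',cv2.resize(a[120:260,250:390],(600,600),interpolation=cv2.INTER_CUBIC))
E
python3 rel.py 11
```

```text
t 19.87 p [542.74 143.41 152.13] rpy [-89.42   5.7  -96.92] F [ 0.17  0.76 -0.58] M [-0.04  0.01 -0.04] w 38.59746120968214
total dist 7.198921682594274 rot units [-0.1   0.01 -0.12] tool delta [-6.49  1.76 -2.58]
pred origin [545.86 159.37  28.73] seat [545.08 155.87  64.56]
top 1111 hitch [542.32 156.3   63.81] tow d local [-1.11  1.37 -1.66] yaw,pitch deg [-0.22  0.63] med 1.021125133854376
   seat [543.67 155.49  62.82] seat-pin world [ 1.35 -0.8  -0.99]  in tow axes: x -0.7 y -1.4 z -0.9 tow yaw 82.85660867200502 tow pitch(nose up) 5.057059062731343
side 1090 hitch [542.02 151.81  61.82] tow d local [-3.89 -0.01 -2.77] yaw,pitch deg [-0.57  0.57] med 1.1437140260996825
   seat [544.72 152.65  61.45] seat-pin world [ 2.7   0.85 -0.37]  in tow axes: x 1.1 y -2.6 z -0.5 tow yaw 82.50634785555307 tow pitch(nose up) 5.120259479348713
```

View pics/z12.png

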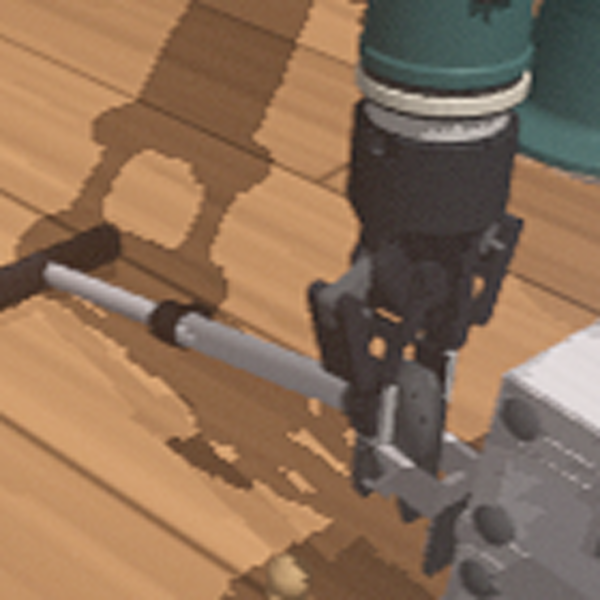

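Emit:
drive_tool:
  claw: [0.5, 0.5, 0.5, 0.5, 0.5]
  offset:
    - [0, -4, -1]
    - [0, -8, -0.5]
    - [0, -12, 0]
    - [0, -16, 0]
    - [0, -18, 0]
  turn:
    - [0, 0, 0]
    - [0, 0, 0]
    - [0, 0, 0]
    - [0, 0, 0]
    - [0, 0, 0]

```text
time: 20.38
tool_pos: [0.537, 0.1374, 0.2098]
orientation: [-1.569, 0.097, -1.692]
contact_force: [0.1, -0.1, 0.4]
gripper_width: 0.0425
```

Emit:
drive_tool:
  claw: [0.5, 0.5, 0.5, 0.5, 0.5]
  offset:
    - [0, -25, 0]
    - [0, -30, 0]
    - [0, -30, 0]
    - [0, -20, 0]
    - [0, -5, 0]
  turn:
    - [0, 0, 0]
    - [0, 0, 0]
    - [0, 0, 0]
    - [0, 0, 0]
    - [0, 0, 0]

```text
time: 20.8
tool_pos: [0.5353, 0.1259, 0.333]
orientation: [-1.561, 0.099, -1.691]
contact_force: [0.1, -0.4, 0.8]
gripper_width: 0.0425
```

```bash
python3 plan.py 541 150.3 151 -97 5 5|head -2;python3 - <<'E'
from h import *
for n in('side','top'): cam(n,n+'12.png')
a=cv2.imread('pics/side12.png'); cv2.imwrite('pics/z13.png',cv2.resize(a[160:300,250:390],(600,600),interpolation=cv2.INTER_CUBIC))
for n in('side','top'):
  print(n,[(m['confidence'].__round__(2),int(m['xy'][0]*512),int(m['xy'][1]*384)) for t in('pawn','column','shrub','jar') for m in find_in(n,t)[:1]])
E
```

```text
t 20.8 p [535.3  125.89 332.97] rpy [-89.45   5.67 -96.91] F [ 0.06 -0.36  0.79] M [-0.06  0.01 -0.01] w 42.51583805167662
total dist 183.6835158104485 rot units [-0.09  0.01 -0.11] tool delta [ -6.82 183.55   0.97]
side [(0.89, 312, 263), (0.6, 168, 195), (0.8, 195, 159), (0.82, 185, 228)]
top [(0.85, 307, 134), (0.75, 366, 209), (0.78, 279, 127)]
```

View pics/z13.png

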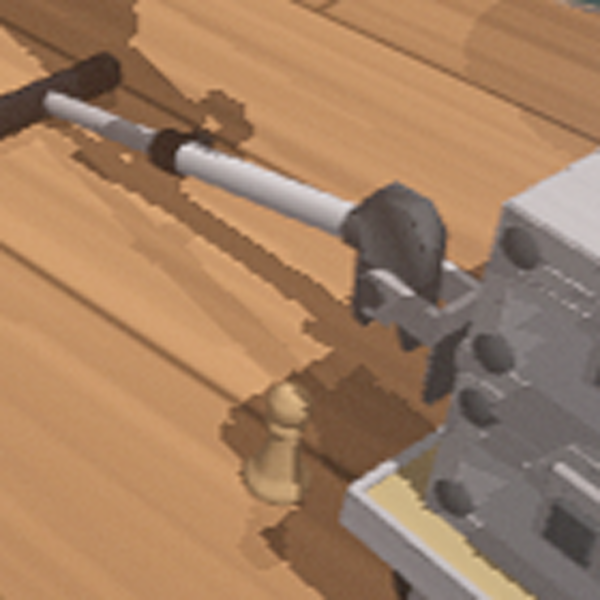

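View pics/side12.png

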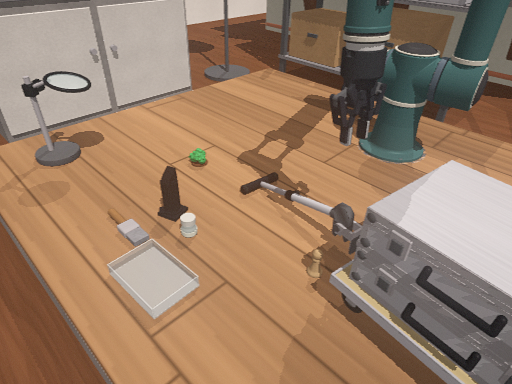

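The hook sits on the pin at about (343,218), the grip rests on the platform at about (260,183), and the bystanders are where they were. I'll do a final fit of the pose, let the arm settle and hand in.

Emit:
drive_tool:
  claw: [0.5, 0.5, 0.5, 0.5, 0.5]
  offset:
    - [0, 0, 0]
    - [0, 0, 0]
    - [0, 0, 0]
    - [0, 0, 0]
    - [0, 0, 0]
  turn:
    - [0, 0, 0]
    - [0, 0, 0]
    - [0, 0, 0]
    - [0, 0, 0]
    - [0, 0, 0]

```text
time: 21.72
tool_pos: [0.5327, 0.1261, 0.323]
orientation: [-1.576, 0.095, -1.692]
contact_force: [0.7, -0.5, 0.0]
gripper_width: 0.0428
```

```bash
python3 - <<'E'
from fit2 import *
from scipy.spatial.transform import Rotation as Ro
for n in('top','side'):
    p,d=cam(n,n+'13.png'); P=cloud(n,d)*1000
    R0=Ro.from_euler('zy',[1.448,np.radians(-5)]).as_matrix(); o=np.array([545,157,27.])
    L=(P-o)@R0
    m=(P[...,2]>8)&(L[...,0]>-330)&(abs(L[...,1])<75)&(L[...,2]<100)&((L[...,0]<-50)|((L[...,0]<26)&(abs(L[...,1])<13)&(L[...,2]>52)))
    q=L[m]
    g=lambda a: tow((q-a[:3])@Ro.from_euler('zy',a[3:]).as_matrix())
    a=least_squares(g,[0]*5,loss='soft_l1',f_scale=2,x_scale=[1,1,1,.01,.01]).x
    M=R0@Ro.from_euler('zy',a[3:]).as_matrix(); print(n,len(q),'seat',o+R0@a[:3]+36*M[:,2],'pitch',np.degrees(np.arcsin(M[2,0])),np.median(abs(g(a))))
E
python3 plan.py 541 150 300 -97 5 5|head -1
```

```text
top 1296 seat [544.24 152.63  59.15] pitch 1.226361506936126 2.976184544570914
side 1146 seat [544.71 152.03  62.33] pitch 5.314864331810872 0.9080025393170894
t 21.82 p [532.72 126.1  323.11] rpy [-90.29   5.45 -96.95] F [0.12 0.36 0.42] M [-0.05 -0.03 -0.06] w 42.83262099019543
```

```bash
python3 -c "
from plant import *
print(sign_off())"
```

```text
the job is handed in; nothing more can be done
None
```

The tow handle is hitched to the dolly, the latch held a firm pull, and the handle's grip end rests on the platform. I handed the job in at about 22 s.

- **Pressing on:** I held the hook by its head and lowered it over the pin. The latch resisted with up to about 12 N, then gave way. The hook stopped moving at about 11 N of press with its seat on the pin, which was about 62 mm up.
- **Drift while pressing:** the hook slid about 5 mm sideways along the pin. I brought it back before the latch snapped, and it did not appear to jam.
- **Pull test:** I pulled upward in steps up to about 17 N. The hook rose 14.6 mm and stopped there against the latch, at the same height for about 0.9 s.
- **Setting down:** I let the hook back onto the pin, then tipped the handle about 5° around it until I felt the platform take about 2 N. I opened the fingers slowly and drew back.

**Last checks:**
- **Side camera:** it puts the hook's seat at 62.3 mm and the pin at 61.8 mm, with the handle tipped 5.3° (about 5.1° expected when resting).
- **Top camera:** its final fit disagreed (59 mm, 1.2°) and fitted poorly. I put that down to the arm in its view. Its fit just after the fingers opened agreed: 62.8 mm and 5.1°.
- **Bystanders:** they stood where they had been. The top camera search did not report the pawn, but it was clear in the side view.
- **Latch:** it cannot be seen shut directly; the evidence is that it held the pull.
- **Forces:** they were read at the end of each move, so short peaks in between were not seen.

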